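# Kit out a class tray with slide boxes from the flap dispenser

## Robot

A 7-joint arm with a two-finger parallel gripper is mounted at the origin on the work surface. World frame = base frame: x ahead of the robot, y to its left, z up, the work surface at z = 0. Lengths are in m, angles in rad, forces in N, time in s.
With the tool pointing down it reaches from about 0.425 to 0.925 m from the base axis. Payload 6.8 kg.
Tool frame: the origin (TCP) lies between the finger pads; the fingertips stand r.tcp_to_tips ahead of it and the grasp point (between the pads) lies 3 mm ahead of it (r.tcp_to_tips is the distance from the TCP to the fingertips, in m); z points along the fingers, y is the line along which they close (so a half turn about z gives the same grasp; the last joint's range is limited). The gripper opens to 85 mm and grips with 20 to 120 N. Pads are 22 mm wide; open, the fingers measure 114 mm over their backs; the gripper's body (76 mm by 85 mm) begins 54 mm behind the grasp point. The pads swing forward as they close: fully open they stand 13 mm farther back than shut.
Start: joints at [-1.429, 0.477, 0.022, 1.555, -0.011, 1.109, -0.083], TCP at [0.167, 0.654, 0.253] pointing down, gripper open.
Joint ranges: [-2.96, 2.96], [-0.34, 2.1], [-1.41, 1.46], [0.24, 2.44], [-1.37, 4.51], [0.17, 1.92], [-2.96, 2.96]. Speed limits (rad/s): [2.39, 2.39, 3.14, 3.14, 3.14, 3.14, 3.14].

## Interface

Orientations are given as a rotation vector (axis times angle).
In Python, from bench import r gives the robot as it stands. The module is installed in compiled form; this text tells all that it offers.
- The arm moves only by the tool step_arm, never from a script. Its argument "moves" is a list of rows, each an object of numbers: "rx", "ry", "rz": the turn, a rotation vector about the tool's x, y, z in degrees; "dx", "dy", "dz": the shift along the tool's x, y, z in mm; "gripper": the opening, from -1 (shut) to 1 (fully open). In form: [{"rx": .., "ry": .., "rz": .., "dx": .., "dy": .., "dz": .., "gripper": ..}, ...]. A call has 1 to 20 rows; each row shifts and turns the commanded pose from where the row before left it, along the tool's axes as they then stand; what a row does not reach is not made up. A row lasts 1/8 s, in which the tool goes at most 62.5 mm and 10.7 degrees, less where a joint would pass 70% of its speed; a pose out of reach is approached as far as the arm can. A call is refused whole if a number of a shift passes 62.5 or a number of a turn 10.7, either way. A call with a gripper value outside its range is refused whole. The fingers move at their own pace and stop on an object; "grip_force" is the grip in N (left out, the last holds). Time passes only in rows, so rows that do not move let the fingers close. It gives the time, the measured TCP pose, the force, the opening and the grip force at its end, in the units of the state.
- r.get_obs(): the state, without advancing time (a new reading comes with each control period).
- r.grab_frame(name): name is "scene" or "side" or "wrist"; returns the picture (384x512x3 uint8, blue, green, red); there is no depth.
- r.camera_info(name): a dict with "mtx" (3x3 intrinsics, pixels), "rvec" (rotation vector, rad) and "tvec" (3), from world to camera coordinates, as OpenCV has them. Camera axes: x right, y down, z forward; pixel columns grow to the right and rows downward; lengths in m; the calibration is good to about 2 mm. A picture is of the moment at which its call begins: read the wrist's pose just before it. camera_info takes no time and is no camera call; for the wrist camera it gives the pose at the moment of the call.
- r.hand_in(): hands the job in; it is judged then, once.
The state is a dict: "clock": time; "joints": joint angles; "qvel": joint speeds; "tau": joint torques, N m; "tcp_pos": TCP position; "orientation": TCP orientation; "contact_force": force on the tool from outside, world axes, zero at the start; "moment": the same for the moment, N m; "grip_width": finger opening in m; "gripper_force": force on a finger pad.
Only numpy, scipy, OpenCV 4.12 (cv2) and the standard library are available. Lean on these libraries where they do the work, as an engineer would, in place of code of your own. Each camera call takes 0.05 s, during which the arm holds its last target. There are 200 camera calls.

## Task

Get the microscopy class tray ready: slide the black cover of the weights case aside onto the case's deck, find the big brass weight and stand it on the dispenser's orange press pan so that it holds the clear flap open, then move every slide box from the dispenser to the red tray. In the tray the boxes must stand crosswise in one row, the first flush against the stop wall and each next one butted flush against its neighbour, with no gaps. Only once all the boxes are in the tray, put the brass weight back in its pocket so that the flap shuts, then slide the cover back fully over the pockets; do not tip the brass weight over or let the cover fall off the case, and leave everything else where it is.

Things in the scene. Friction and masses are not known exactly. Their poses are not given: they have to be found in the camera images.
- dispenser: fixed grey dispenser: bed 126 (x) x 272 (y) mm under a clear flap; origin: centre of the bed's underside, on the bench. Floor 6 mm up; dividers and front lip reach 14 mm, back wall (x = 58 to 63) 56 mm. Three slots 84 mm wide at y = -88, 0, +88 mm, each with at most one slide box lying with its length along the dispenser's x. The orange press pan is beside the bed, on its +y side
- flap (a joint): angle of the clear sprung flap over the bed (rad): 0 shut, 2.0 fully open. Hinged at the bed's back edge (x = +63 mm, 58 mm up). Shut, it covers the bed like a hood 64 mm high; open, it stands up behind the boxes, leaning away from the robot, top edge about 185 mm up. It moves only with the press pan: 2.0 rad for 35 mm of pan travel
- pan (a joint): travel of the orange press pan (m): 0 up (flap shut), 0.035 down (flap open). It moves straight down against a spring of 2 to 4 N, damped; the brass weight resting on it holds it fully down; unloaded, it rises by itself and the flap shuts
- pan_top (a point): centre of the upper face of the orange press pan (84 x 84 mm with a rim 6 mm high); moves with the pan; 65 mm above the bench when up and 30 mm when down, at x = -30, y = +225 mm in the dispenser's frame
- flap_lip (a point): middle of the flap's front edge (orange strip); moves with the flap
- box1: blue slide box with a white band and a pale paper label on top (may be absent), 90 mm (own x) x 40 mm (own y) x 38 mm tall, about 0.15 kg; grip it across its 40 mm width from above; origin: centre of the underside
- box2: blue slide box with a white band and a pale paper label on top (may be absent), 90 mm (own x) x 40 mm (own y) x 38 mm tall, about 0.15 kg; grip it across its 40 mm width from above; origin: centre of the underside
- box3: blue slide box with a white band and a pale paper label on top (may be absent), 90 mm (own x) x 40 mm (own y) x 38 mm tall, about 0.15 kg; grip it across its 40 mm width from above; origin: centre of the underside
- case: fixed wooden weights case; origin: under the middle of its row of three pockets, at bench level. Pockets at x = -76, 0, +76 mm, y = 0, each 72 (x) x 84 (y) mm, floor 4 mm up; low walls 18 mm up between them and in front (-y). End walls (x = +/-112 to 118) reach 64 mm; on the +y side (y = 42 to 138 mm) a flat deck 64 mm up, onto which the cover slides
- cover: loose black cover plate 236 (x) x 92 (y) x 5 mm, about 0.25 kg; on top an aluminium handle bar, 70 mm along x, 12 mm thick in y, from 5 to 29 mm above the origin, which is the centre of the underside. Closed, it lies centred over the pockets, 64 mm above the bench; slid 92 mm along the case's +y it lies wholly on the deck
- brass_weight: large brass weight in one of the pockets: round body 58 mm diameter, 24 mm tall, with a straight round knob 22 mm diameter on top reaching 56 mm; 0.53 to 0.62 kg; origin: centre of the underside
- steel_weight1: small steel weight in another pocket, 40 mm diameter, 38 mm tall with its knob; too light for the pan; a bystander
- steel_weight2: small steel weight, the same as the other; a bystander
- tray: fixed red tray, a lane along its x; origin: underside at bench level. Floor 5 mm up, x = -100 to +100 mm; stop wall at the +x end, inner face at x = +100 mm, 33 mm high; side walls 17 mm high, lane 98 mm wide (y = -49 to +49); -x end open. Boxes stand in it crosswise: 90 mm length along the tray's y, 40 mm width along x; the row runs from the stop towards -x
- can1: bystander: metal can, 60 mm diameter, 85 mm tall; origin: centre of the underside
- dish: bystander: shallow glass dish, 90 mm diameter, 18 mm tall; origin: centre of the underside
- lens_brush: bystander: lens brush lying flat, 130 mm long, handle end at its -x, about 20 mm high
- oil_bottle: bystander: small amber bottle, 36 mm diameter, 75 mm tall, behind the dispenser; origin: centre of the underside
- lens_case: bystander: black case 90 x 60 x 35 mm; origin: centre of the underside

How it is judged:
By the outcome, as a careful person would: the job done as asked, in the order asked, and still so for the second after the job is handed in, with the robot touching nothing.
Of box1, box2, box3 only 2 to 3 are there at a start; the rules pass over those that are not, and their reading is None.
At some moment in a run one of box1, box2, box3 may be knocked a few centimetres aside while the robot is not near it.
It also fails if it takes over 208 s, if anything falls off the work surface, if the arm or the gripper's body presses on something with over 40 N, if the wrist force passes 120 N, or if a joint passes its speed limit or range.

## Working session

There is one attempt and no reset: what is moved stays moved. The work goes in short steps, Python scripts to look and compute and a tool call to move; the robot and the scene stay as the last step left them, time stands still between calls to the robot, and variables do not carry over. Pictures are saved under pics/ and viewed, at most 14 in all, crops included, and the job is handed in when it is done.

Besides the shell and the picture viewer there is one more tool, called as a command line: name --argument value ..., lists and objects as JSON in quotes. step_arm: Moves the arm, as the interface text tells. Its arguments: {"type":"object","properties":{"moves":{"type":"array","items":{"type":"object","properties":{"rx":{"type":"number"},"ry":{"type":"number"},"rz":{"type":"number"},"dx":{"type":"number"},"dy":{"type":"number"},"dz":{"type":"number"},"gripper":{"type":"number"}}}},"grip_force":{"type":"number"}},"required":["moves"]}

```bash
mkdir -p pics; cat > h.py <<'E'
import numpy as np,cv2
from bench import r
def grab(n,f):
    ci=r.camera_info(n); im=r.grab_frame(n); cv2.imwrite('pics/'+f,im); return im,ci
def pix2w(ci,uv,z):
    K=np.array(ci['mtx']);R=cv2.Rodrigues(np.array(ci['rvec'],float))[0];t=np.array(ci['tvec'],float).ravel()
    c=-R.T@t; d=R.T@np.linalg.inv(K)@np.array([uv[0],uv[1],1.]); return c+d*(z-c[2])/d[2]
def proj(ci,p):
    return cv2.projectPoints(np.array(p,float).reshape(-1,3),np.array(ci['rvec'],float),np.array(ci['tvec'],float),np.array(ci['mtx'],float),None)[0].reshape(-1,2)
def st():
    o=r.get_obs(); R=cv2.Rodrigues(np.array(o['orientation'],float))[0]
    print('t',o['clock'],'tcp',np.round(o['tcp_pos'],4),'w',o['grip_width'],'F',np.round(o['contact_force'],1));print(np.round(R,3));return o,R
E
python3 - <<'E'
from h import *
import pickle
st();print(r.tcp_to_tips)
a,ca=grab('scene','s0.png');b,cb=grab('side','d0.png');w,cw=grab('wrist','w0.png')
pickle.dump((ca,cb,cw),open('c0.pkl','wb'))
for n,c in(('s',ca),('d',cb),('w',cw)):
    R=cv2.Rodrigues(np.array(c['rvec']))[0];print(n,c['mtx'][0][0],-R.T@np.array(c['tvec']).ravel(),R[2])
cv2.imwrite('pics/sd0.png',cv2.resize(a,(800,600)))
cv2.imwrite('pics/dd0.png',cv2.resize(b,(800,600)))
E
```

```text
t 0.0 tcp [0.1667 0.6535 0.2523] w 0.08551525858078317 F [ 0.5  0.5 -0.2]
[[-0.969  0.247 -0.   ]
 [ 0.247  0.969 -0.002]
 [-0.    -0.002 -1.   ]]
0.022
s 433.61635859884774 [1.42164642 0.05868611 0.73542688] [-0.77827262 -0.07207349 -0.62377651]
d 479.68041324142024 [ 0.0542885  -0.60853643  0.86429276] [ 0.46367306  0.52682712 -0.7123626 ]
w 324.88017520448636 [0.09956562 0.67199788 0.37192586] [ 0.26157057 -0.06831989 -0.96276333]
```

View pics/sd0.png

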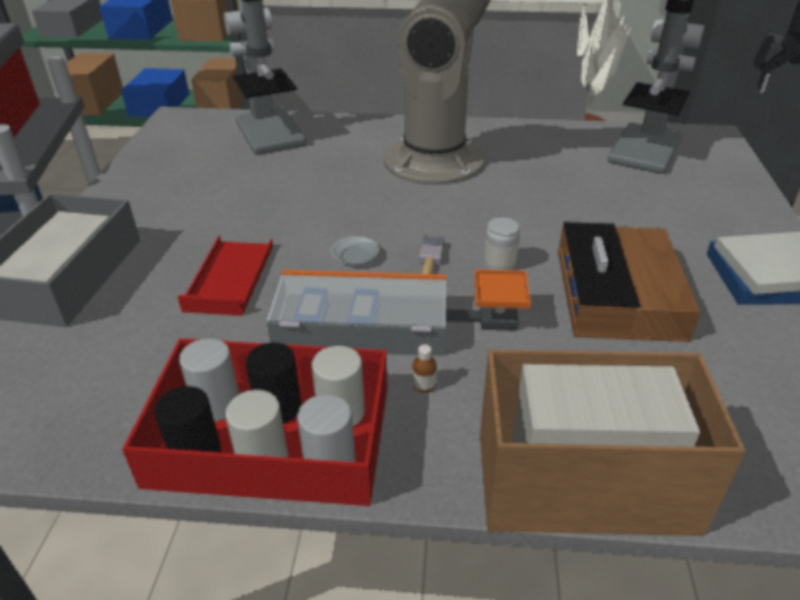

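View pics/dd0.png

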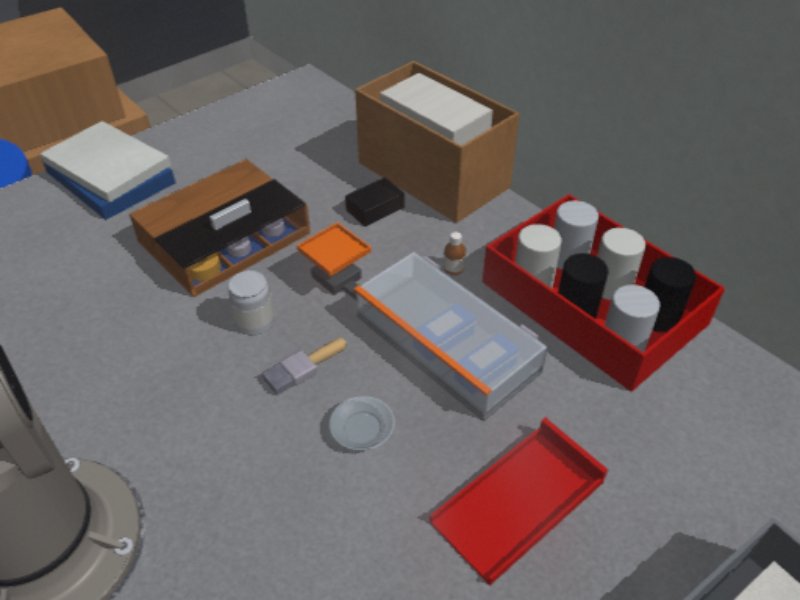

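```bash
cat > rough.py <<'E'
from h import *
import pickle
from scipy.optimize import least_squares
ca,cb,cw=pickle.load(open('c0.pkl','rb'))
S=.64
def fit(name,pts,x0):
    def res(p):
        c,s=np.cos(p[2]),np.sin(p[2]);o=[]
        for cam,u,v,x,y,z in pts:
            w=[p[0]+c*x-s*y,p[1]+s*x+c*y,z]
            o.append(proj(ca if cam=='s' else cb,w)[0]-np.array([u*S,v*S]))
        return np.ravel(o)
    q=least_squares(res,x0,loss='soft_l1');print(name,np.round(q.x,4),'deg',np.degrees(q.x[2]).round(2));print(np.round(res(q.x).reshape(-1,2),1).tolist());return q.x
if __name__=='__main__':
    for n,c,u,v,z in [('dish','d',362,425,.009),('can','d',248,283,.085),('bottle','d',456,238,.075),('lenscase','d',375,190,.035),('brushA','d',270,382,.01),('brushB','d',343,345,.01)]:
        print(n,pix2w(cb,(u*S,v*S),z).round(3))
    fit('tray',[('d',545,421,.105,.054,.033),('d',606,470,.105,-.054,.033),('d',432,518,-.1,.054,.017),('d',490,575,-.1,-.054,.0),
      ('s',222,238,-.1,-.054,.017),('s',272,240,-.1,.054,.017),('s',181,298,.105,-.054,.033),('s',236,302,.105,.054,.033)],[.55,-.3,0])
    a=.042;X,Y=-.03,.225
    fit('disp',[('d',298,248,X-a,Y+a,.071),('d',333,226,X+a,Y+a,.071),('d',370,246,X+a,Y-a,.071),('d',335,272,X-a,Y-a,.071),
      ('s',475,272,X-a,Y-a,.071),('s',527,272,X-a,Y+a,.071),('s',531,303,X+a,Y+a,.071),('s',476,303,X+a,Y-a,.071),
      ('d',357,290,-.063,.134,.064),('d',490,390,-.063,-.134,.064),('s',281,272,-.063,-.134,.064),('s',446,276,-.063,.134,.064)],[.7,0,0])
    fit('case',[('s',566,224,-.118,-.046,.069),('s',618,226,-.118,.046,.069),('s',638,306,.118,.046,.069),('s',572,304,.118,-.046,.069),('s',600,253,0,0,.093),
      ('d',230,211,0,0,.093),('d',277,180,.118,.046,.069),('d',308,207,.118,-.046,.069),('s',693,322,.118,.138,.064),('d',247,163,.118,.138,.064),('d',133,215,-.118,.138,.064)],[.6,.4,0])
E
python3 rough.py; python3 - <<'E'
import cv2
a=cv2.imread('pics/d0.png');cv2.imwrite('pics/c1.png',cv2.resize(a[95:285,75:325],(800,600),interpolation=cv2.INTER_CUBIC))
E
```

```text
dish [ 0.402 -0.125  0.009]
can [0.403 0.139 0.085]
bottle [0.713 0.017 0.075]
lenscase [0.728 0.239 0.035]
brushA [0.349 0.019 0.01 ]
brushB [0.471 0.005 0.01 ]
tray [ 0.4807 -0.3405 -0.0251] deg -1.44
[[0.1, -3.6], [1.6, -0.3], [-1.2, -4.7], [0.2, 4.7], [-2.6, -1.2], [0.8, -0.3], [-3.2, -0.8], [2.1, -0.5]]
disp [ 0.6001 -0.0876  0.0491] deg 2.81
[[-0.8, -2.2], [2.6, -3.2], [0.9, -0.4], [-2.6, -0.8], [-0.9, -1.7], [-1.3, -1.1], [-0.3, -0.2], [-0.0, -0.9], [-0.2, -1.7], [0.0, -0.4], [0.5, 0.1], [-1.4, -0.4]]
case [ 0.4729  0.2974 -0.0446] deg -2.55
[[-0.5, -2.4], [-0.6, -1.5], [-2.4, 0.3], [0.8, -1.5], [-0.4, -3.2], [0.3, -1.7], [1.3, -0.2], [0.1, -1.0], [1.6, -5.2], [3.5, -3.2], [-1.3, -3.8]]
```

View pics/c1.png

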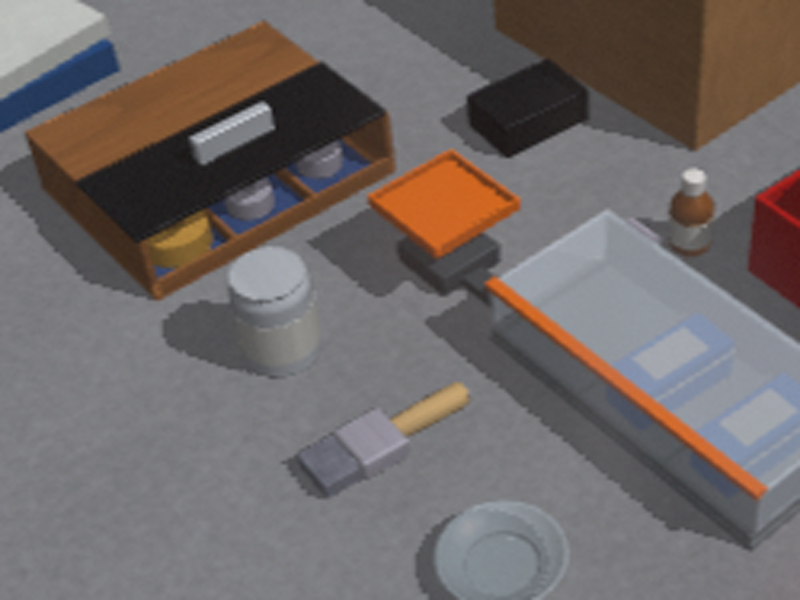

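```bash
cat >> h.py <<'E'
def go(x,y,z,yaw=None):
    """yaw deg: tool y axis = world y rotated by yaw. prints turn (deg about tool z) then shift mm in turned frame"""
    o=r.get_obs(); R=cv2.Rodrigues(np.array(o['orientation'],float))[0]
    cur=np.degrees(np.arctan2(-R[0,1],R[1,1])); 
    rz=0 if yaw is None else -(yaw-cur)
    R2=R@cv2.Rodrigues(np.array([0,0,np.radians(rz)]))[0]
    d=R2.T@(np.array([x,y,z])-o['tcp_pos'])*1000
    print('cur',np.round(o['tcp_pos'],4),'yaw %.2f'%cur,'tilt',np.round(R[:2,2],4),'-> rz %.2f'%rz,'d',d.round(1),'norm %.0f'%np.linalg.norm(d),'w %.4f'%o['grip_width'],'t %.1f'%o['clock'])
E
python3 -c "
from h import *
go(.473,.297,.25,-2.5)"
```

```text
cur [0.1668 0.6537 0.2526] yaw -14.31 tilt [-0.0003 -0.0013] -> rz -11.81 d [-321.5 -343.     3. ] norm 470 w 0.0852 t 0.1
```

step_arm --moves '[{"rz":-5.9,"dx":-20,"dy":-20},{"rz":-5.9,"dx":-30,"dy":-34},{"dx":-32,"dy":-34},{"dx":-32,"dy":-34},{"dx":-32,"dy":-34},{"dx":-32,"dy":-34},{"dx":-32,"dy":-34},{"dx":-32,"dy":-34},{"dx":-32,"dy":-34},{"dx":-27,"dy":-30},{"dx":-15,"dy":-20},{}]'

```text
invalid input at $.moves[0]: expected keys rx, ry, rz, dx, dy, dz, gripper
```

```bash
python3 - <<'E'
from h import *
import pickle
st();w,c=grab('wrist','w1.png');pickle.dump(c,open('w1.pkl','wb'));go(.473,.297,.12,-2.5)
cv2.imwrite('pics/w1b.png',cv2.resize(w,(800,600)))
E
```

```text
t 0.15 tcp [0.1668 0.6537 0.2526] w 0.08519369271783553 F [-0.2 -0.5 -0.7]
[[-0.969  0.247 -0.   ]
 [ 0.247  0.969 -0.001]
 [-0.    -0.001 -1.   ]]
cur [0.1668 0.6537 0.2527] yaw -14.31 tilt [-0.0002 -0.0011] -> rz -11.81 d [-321.5 -342.9  133. ] norm 489 w 0.0855 t 0.2
```

View pics/w1b.png

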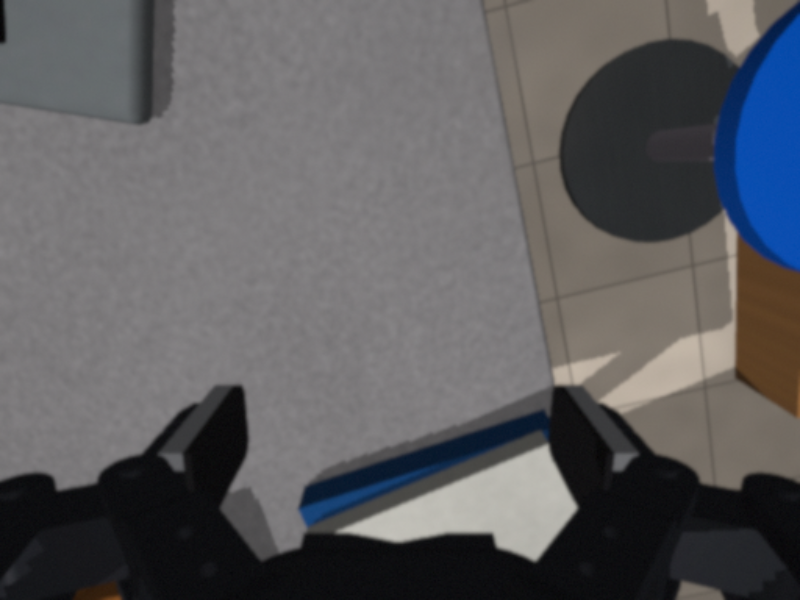

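The wrist picture shows only bare bench (the move was refused; all keys are needed). Moving now, slightly past the case so the camera sees it.

step_arm --moves '[{"rx":0,"ry":0,"rz":-5.9,"dx":-20,"dy":-20,"dz":0,"gripper":1},{"rx":0,"ry":0,"rz":-5.9,"dx":-38,"dy":-34,"dz":-3,"gripper":1},{"rx":0,"ry":0,"rz":0,"dx":-38,"dy":-34,"dz":-3,"gripper":1},{"rx":0,"ry":0,"rz":0,"dx":-38,"dy":-34,"dz":-3,"gripper":1},{"rx":0,"ry":0,"rz":0,"dx":-38,"dy":-34,"dz":-3,"gripper":1},{"rx":0,"ry":0,"rz":0,"dx":-38,"dy":-34,"dz":-3,"gripper":1},{"rx":0,"ry":0,"rz":0,"dx":-38,"dy":-34,"dz":-3,"gripper":1},{"rx":0,"ry":0,"rz":0,"dx":-38,"dy":-34,"dz":-3,"gripper":1},{"rx":0,"ry":0,"rz":0,"dx":-38,"dy":-34,"dz":-3,"gripper":1},{"rx":0,"ry":0,"rz":0,"dx":-38,"dy":-34,"dz":-3,"gripper":1},{"rx":0,"ry":0,"rz":0,"dx":-20,"dy":-20,"dz":-3,"gripper":1},{"rx":0,"ry":0,"rz":0,"dx":0,"dy":0,"dz":0,"gripper":1},{"rx":0,"ry":0,"rz":0,"dx":0,"dy":0,"dz":0,"gripper":1}]'

```text
clock: 1.82
tcp_pos: [0.524, 0.2856, 0.283]
orientation: [-0.067, -3.14, -0.001]
contact_force: [-0.4, -0.3, -0.8]
grip_width: 0.0856
gripper_force: 0.0
```

```bash
python3 - <<'E'
from h import *
import pickle
st();w,c=grab('wrist','w2.png');pickle.dump(c,open('w2.pkl','wb'));go(.473,.297,.12,-2.5)
cv2.imwrite('pics/w2b.png',cv2.resize(w,(800,600)))
E
```

```text
t 1.825 tcp [0.524  0.2856 0.283 ] w 0.08561770649415616 F [-0.4 -0.3 -0.8]
[[-0.999  0.043 -0.001]
 [ 0.043  0.999  0.   ]
 [ 0.001  0.    -1.   ]]
cur [0.5236 0.286  0.283 ] yaw -2.38 tilt [-0.001   0.0004] -> rz 0.12 d [ 50.9   8.7 163.1] norm 171 w 0.0853 t 1.9
```

View pics/w2b.png

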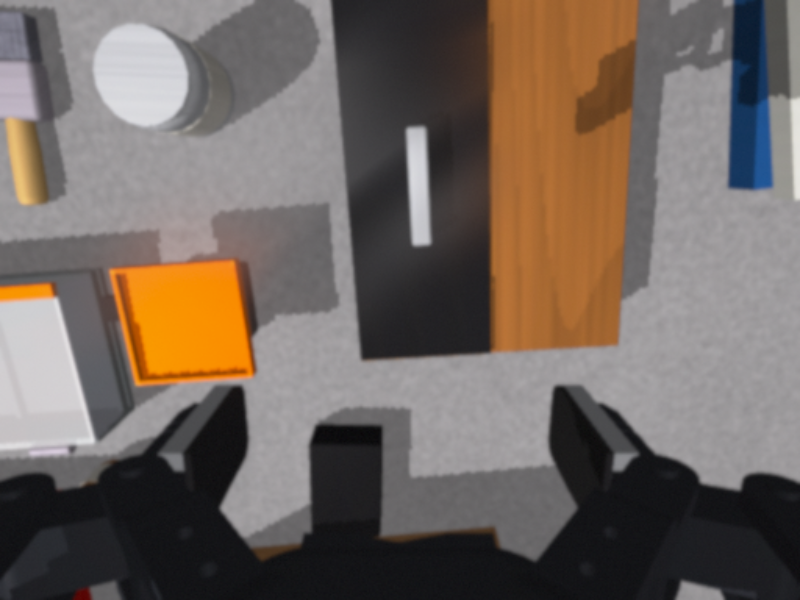

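```bash
cat > f2.py <<'E'
from h import *
import pickle
from scipy.optimize import least_squares
def fitw(name,c,pts,x0,S=.64):
    def tf(p,P): 
        cc,s=np.cos(p[2]),np.sin(p[2]);P=np.array(P);return np.c_[p[0]+cc*P[:,0]-s*P[:,1],p[1]+s*P[:,0]+cc*P[:,1],P[:,2]]
    pts=np.array(pts,float)
    f=lambda p:(proj(c,tf(p,pts[:,2:]))-pts[:,:2]*S).ravel()
    q=least_squares(f,x0,loss='soft_l1');print(name,np.round(q.x,4),'deg %.2f'%np.degrees(q.x[2]),np.round(f(q.x),1).tolist());return q.x
E
python3 - <<'E'
from f2 import *
c=pickle.load(open('w2.pkl','rb'))
fitw('case',c,[(362,359,.118,-.046,.069),(491,353,.118,.046,.069),(618,344,.118,.138,.064)],[.47,.3,0])
fitw('cover',c,[(407,127,-.035,-.006,.093),(427,127,-.035,.006,.093),(431,245,.035,.006,.093),(412,245,.035,-.006,.093),(362,359,.118,-.046,.069),(491,353,.118,.046,.069)],[.47,.3,0])
a=.042
p=fitw('pan',c,[(110,268,-a,-a,.071),(240,259,-a,a,.071),(255,376,a,a,.071),(135,385,a,-a,.071)],[.56,.13,0])
th=p[2];print('disp origin',p[0]-(np.cos(th)*-.03-np.sin(th)*.225),p[1]-(np.sin(th)*-.03+np.cos(th)*.225))
go(.473,.297,.12,-2.5)
E
```

```text
case [0.4681 0.3027 0.0087] deg 0.50 [-1.2, 0.1, 0.0, -0.1, 1.2, 0.1]
cover [0.4693 0.3021 0.0158] deg 0.90 [-0.5, -0.8, 0.0, -1.7, 0.6, 0.0, 0.2, 0.8, -0.9, 1.3, 0.3, 0.6]
pan [0.5548 0.1395 0.0243] deg 1.39 [0.6, -0.2, -2.3, 0.3, -0.4, 0.4, 1.2, -0.7]
disp origin 0.5902316376362883 -0.08466726478563683
cur [0.5236 0.286  0.283 ] yaw -2.38 tilt [-0.001   0.0004] -> rz 0.12 d [ 50.9   8.7 163.1] norm 171 w 0.0853 t 1.9
```

Case at (0.469, 0.302), yaw ≈0.7°; handle in line with it. Going onto the handle.

step_arm --moves '[{"rx":0,"ry":0,"rz":-3,"dx":27,"dy":8,"dz":20,"gripper":0},{"rx":0,"ry":0,"rz":0,"dx":27,"dy":9,"dz":30,"gripper":0},{"rx":0,"ry":0,"rz":0,"dx":0,"dy":0,"dz":40,"gripper":0},{"rx":0,"ry":0,"rz":0,"dx":0,"dy":0,"dz":40,"gripper":0},{"rx":0,"ry":0,"rz":0,"dx":0,"dy":0,"dz":30,"gripper":0},{"rx":0,"ry":0,"rz":0,"dx":0,"dy":0,"dz":15,"gripper":0},{"rx":0,"ry":0,"rz":0,"dx":0,"dy":0,"dz":9,"gripper":0},{"rx":0,"ry":0,"rz":0,"dx":0,"dy":0,"dz":0,"gripper":0},{"rx":0,"ry":0,"rz":0,"dx":0,"dy":0,"dz":0,"gripper":0}]' --grip_force 30

```text
clock: 3.0
tcp_pos: [0.4717, 0.3031, 0.1003]
orientation: [-0.013, 3.14, 0.002]
contact_force: [0.0, 0.6, 0.1]
grip_width: 0.0429
gripper_force: 0.0
```

```bash
python3 -c "
from h import *
go(.469,.302,.098,.7)"
```

```text
cur [0.4717 0.3031 0.1003] yaw 0.48 tilt [0.0013 0.0012] -> rz -0.22 d [ 2.7 -1.   2.3] norm 4 w 0.0429 t 3.0
```

step_arm --moves '[{"rx":0,"ry":0,"rz":0,"dx":0,"dy":0,"dz":0,"gripper":-0.5},{"rx":0,"ry":0,"rz":0,"dx":0,"dy":0,"dz":0,"gripper":-1},{"rx":0,"ry":0,"rz":0,"dx":0,"dy":0,"dz":0,"gripper":-1},{"rx":0,"ry":0,"rz":0,"dx":0,"dy":0,"dz":0,"gripper":-1},{"rx":0,"ry":0,"rz":0,"dx":0,"dy":0,"dz":0,"gripper":-1}]' --grip_force 30

```text
clock: 3.62
tcp_pos: [0.4715, 0.3026, 0.1]
orientation: [-0.013, 3.141, 0.001]
contact_force: [-1.0, -1.3, 5.4]
grip_width: 0.0114
gripper_force: 31.1
```

```bash
python3 -c "
from h import *
go(.469,.302,.098,.7)
st();print(r.get_obs()['moment'],r.get_obs()['gripper_force'])"
```

```text
cur [0.4715 0.3026 0.1   ] yaw 0.46 tilt [0.0007 0.0006] -> rz -0.24 d [ 2.5 -0.6  2. ] norm 3 w 0.0114 t 3.6
t 3.625 tcp [0.4715 0.3026 0.1   ] w 0.011387478705366555 F [-1.  -1.3  5.4]
[[-1.    -0.008  0.001]
 [-0.008  1.     0.001]
 [-0.001  0.001 -1.   ]]
[-0.23876822  0.15948696 -0.03850126] 31.104204654693604
```

step_arm --moves '[{"rx":0,"ry":0,"rz":0,"dx":0,"dy":6,"dz":0,"gripper":-1},{"rx":0,"ry":0,"rz":0,"dx":0,"dy":12,"dz":0,"gripper":-1},{"rx":0,"ry":0,"rz":0,"dx":0,"dy":14,"dz":0,"gripper":-1},{"rx":0,"ry":0,"rz":0,"dx":0,"dy":14,"dz":0,"gripper":-1},{"rx":0,"ry":0,"rz":0,"dx":0,"dy":14,"dz":0,"gripper":-1},{"rx":0,"ry":0,"rz":0,"dx":0,"dy":14,"dz":0,"gripper":-1},{"rx":0,"ry":0,"rz":0,"dx":0,"dy":12,"dz":0,"gripper":-1},{"rx":0,"ry":0,"rz":0,"dx":0,"dy":6,"dz":0,"gripper":-1},{"rx":0,"ry":0,"rz":0,"dx":0,"dy":0,"dz":0,"gripper":-1},{"rx":0,"ry":0,"rz":0,"dx":0,"dy":0,"dz":0,"gripper":-1}]'

```text
clock: 4.88
tcp_pos: [0.4711, 0.3946, 0.1]
orientation: [-0.013, 3.14, 0.001]
contact_force: [-0.3, -1.1, 5.3]
grip_width: 0.0114
gripper_force: 31.0
```

```bash
python3 -c "
from h import *
go(.4715-.0011,.3026+.092,.1,.7)
st()"
```

```text
cur [0.4711 0.3946 0.1   ] yaw 0.46 tilt [0.0013 0.0006] -> rz -0.24 d [0.7 0.  0. ] norm 1 w 0.0114 t 4.9
t 4.875 tcp [0.4711 0.3946 0.1   ] w 0.01140968013210605 F [-0.3 -1.1  5.3]
[[-1.    -0.008  0.001]
 [-0.008  1.     0.001]
 [-0.001  0.001 -1.   ]]
```

step_arm --moves '[{"rx":0,"ry":0,"rz":0,"dx":0,"dy":0,"dz":0,"gripper":0},{"rx":0,"ry":0,"rz":0,"dx":0,"dy":0,"dz":0,"gripper":0},{"rx":0,"ry":0,"rz":0,"dx":0,"dy":0,"dz":-20,"gripper":0},{"rx":0,"ry":0,"rz":0,"dx":0,"dy":0,"dz":-40,"gripper":0},{"rx":0,"ry":0,"rz":0,"dx":5,"dy":-30,"dz":-40,"gripper":0},{"rx":0,"ry":0,"rz":0,"dx":5,"dy":-35,"dz":-30,"gripper":0},{"rx":0,"ry":0,"rz":0,"dx":0,"dy":-30,"dz":-20,"gripper":0},{"rx":0,"ry":0,"rz":0,"dx":0,"dy":0,"dz":0,"gripper":0},{"rx":0,"ry":0,"rz":0,"dx":0,"dy":0,"dz":0,"gripper":0}]'

```text
clock: 6.0
tcp_pos: [0.4609, 0.3003, 0.2499]
orientation: [-0.014, 3.141, 0.002]
contact_force: [-0.5, 0.4, 0.3]
grip_width: 0.0429
gripper_force: 0.0
```

```bash
python3 - <<'E'
from h import *
import pickle
w,c=grab('wrist','w3.png');pickle.dump(c,open('w3.pkl','wb'));go(.393,.302,.12,0.7)
cv2.imwrite('pics/w3b.png',cv2.resize(w,(800,600)))
E
```

```text
cur [0.4606 0.3005 0.2492] yaw 0.56 tilt [-0.0004  0.0004] -> rz -0.14 d [ 67.5   2.3 129.3] norm 146 w 0.0426 t 6.0
```

View pics/w3b.png

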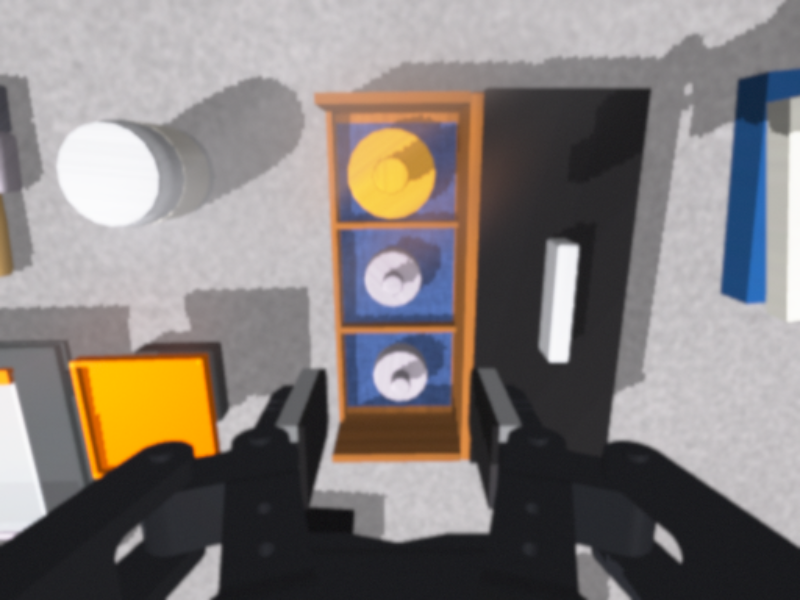

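```bash
python3 - <<'E'
from f2 import *
c=pickle.load(open('w3.pkl','rb'))
S=.64
print('body',pix2w(c,(391*S,173*S),.028),'knob',pix2w(c,(390*S,175*S),.060))
print('can',pix2w(c,(109*S,173*S),.085),'handle',pix2w(c,(561*S,300*S),.093))
for u in (348,435): print(pix2w(c,(u*S,173*S),.028))
a=.042
fitw('pan',c,[(72,360,-a,-a,.071),(207,354,-a,a,.071),(218,458,a,a,.071)],[.56,.13,0])
# pocket walls: top of dividers 18mm at x=+-38 
for u,v in [(335,226),(458,226),(341,328),(458,328)]: print(pix2w(c,(u*S,v*S),.018).round(4))
k=pix2w(c,(391*S,173*S),.028); go(k[0],k[1],.056,.7)
E
```

```text
body [0.39837261 0.29678324 0.028     ] knob [0.39887858 0.29658279 0.06      ]
can [0.39868325 0.14463016 0.085     ] handle [0.46550829 0.39386352 0.093     ]
[0.39863924 0.26879596 0.028     ]
[0.39809974 0.3254253  0.028     ]
pan [0.552  0.1409 0.036 ] deg 2.06 [-0.1, -1.7, -1.2, 0.0, 2.1, 8.3]
[0.4343 0.2583 0.018 ]
[0.4335 0.343  0.018 ]
[0.5082 0.2609 0.018 ]
[0.5074 0.3461 0.018 ]
cur [0.4606 0.3005 0.2492] yaw 0.56 tilt [-0.0004  0.0004] -> rz -0.14 d [ 62.2  -3.  193.3] norm 203 w 0.0426 t 6.0
```

step_arm --moves '[{"rx":0,"ry":0,"rz":0,"dx":30,"dy":-2,"dz":20,"gripper":0},{"rx":0,"ry":0,"rz":0,"dx":32,"dy":-1,"dz":33,"gripper":0},{"rx":0,"ry":0,"rz":0,"dx":0,"dy":0,"dz":40,"gripper":0},{"rx":0,"ry":0,"rz":0,"dx":0,"dy":0,"dz":40,"gripper":0},{"rx":0,"ry":0,"rz":0,"dx":0,"dy":0,"dz":30,"gripper":0},{"rx":0,"ry":0,"rz":0,"dx":0,"dy":0,"dz":20,"gripper":0},{"rx":0,"ry":0,"rz":0,"dx":0,"dy":0,"dz":9,"gripper":0},{"rx":0,"ry":0,"rz":0,"dx":0,"dy":0,"dz":0,"gripper":0},{"rx":0,"ry":0,"rz":0,"dx":0,"dy":0,"dz":0,"gripper":-0.3},{"rx":0,"ry":0,"rz":0,"dx":0,"dy":0,"dz":0,"gripper":-0.6},{"rx":0,"ry":0,"rz":0,"dx":0,"dy":0,"dz":0,"gripper":-1},{"rx":0,"ry":0,"rz":0,"dx":0,"dy":0,"dz":0,"gripper":-1},{"rx":0,"ry":0,"rz":0,"dx":0,"dy":0,"dz":0,"gripper":-1},{"rx":0,"ry":0,"rz":0,"dx":0,"dy":0,"dz":0,"gripper":-1}]' --grip_force 60

```text
clock: 7.8
tcp_pos: [0.3996, 0.2964, 0.0582]
orientation: [-0.013, 3.14, 0.002]
contact_force: [-0.6, -0.7, 7.0]
grip_width: 0.0198
gripper_force: 58.7
```

```bash
python3 -c "
from h import *
go(.3985,.2967,.056,.7)
st()"
```

```text
cur [0.3996 0.2964 0.0582] yaw 0.48 tilt [0.0011 0.0013] -> rz -0.22 d [1.1 0.3 2.2] norm 3 w 0.0198 t 7.8
t 7.8 tcp [0.3996 0.2964 0.0582] w 0.01983277403253704 F [-0.6 -0.7  7. ]
[[-1.    -0.008  0.001]
 [-0.008  1.     0.001]
 [-0.001  0.001 -1.   ]]
```

step_arm --moves '[{"rx":0,"ry":0,"rz":0,"dx":0,"dy":0,"dz":-5,"gripper":-1},{"rx":0,"ry":0,"rz":0,"dx":0,"dy":0,"dz":-15,"gripper":-1},{"rx":0,"ry":0,"rz":0,"dx":0,"dy":0,"dz":-25,"gripper":-1},{"rx":0,"ry":0,"rz":0,"dx":0,"dy":0,"dz":-30,"gripper":-1},{"rx":0,"ry":0,"rz":0,"dx":0,"dy":0,"dz":-25,"gripper":-1},{"rx":0,"ry":0,"rz":0,"dx":-10,"dy":-10,"dz":-10,"gripper":-1},{"rx":0,"ry":0,"rz":0,"dx":-22,"dy":-23,"dz":0,"gripper":-1},{"rx":0,"ry":0,"rz":0,"dx":-28,"dy":-29,"dz":0,"gripper":-1},{"rx":0,"ry":0,"rz":0,"dx":-28,"dy":-29,"dz":0,"gripper":-1},{"rx":0,"ry":0,"rz":0,"dx":-28,"dy":-29,"dz":0,"gripper":-1},{"rx":0,"ry":0,"rz":0,"dx":-24,"dy":-24,"dz":0,"gripper":-1},{"rx":0,"ry":0,"rz":0,"dx":-14,"dy":-14,"dz":0,"gripper":-1},{"rx":0,"ry":0,"rz":0,"dx":0,"dy":0,"dz":0,"gripper":-1},{"rx":0,"ry":0,"rz":0,"dx":0,"dy":0,"dz":0,"gripper":-1}]'

```text
clock: 9.55
tcp_pos: [0.5534, 0.1403, 0.1669]
orientation: [0.016, -3.14, -0.001]
contact_force: [-0.0, 0.5, -4.5]
grip_width: 0.0199
gripper_force: 59.0
```

```bash
python3 - <<'E'
from h import *
go(.555,.1395,.13,.7);st()
s,_=grab('scene','s4.png');d,_=grab('side','d4.png');w,c=grab('wrist','w4.png')
d=cv2.resize(d[110:260,120:320],(400,300));w=cv2.resize(w,(400,300));s=cv2.resize(s[110:260,200:400],(400,300))
cv2.imwrite('pics/m4.png',np.vstack([np.hstack([d,w]),np.hstack([s,s])]))
E
```

```text
cur [0.5534 0.1403 0.1669] yaw 0.57 tilt [-0.0016  0.0005] -> rz -0.13 d [-1.7 -0.9 36.9] norm 37 w 0.0199 t 9.6
t 9.55 tcp [0.5534 0.1403 0.1669] w 0.019907231680780266 F [-0.   0.5 -4.5]
[[-1.    -0.01  -0.002]
 [-0.01   1.     0.   ]
 [ 0.002  0.    -1.   ]]
```

View pics/m4.png

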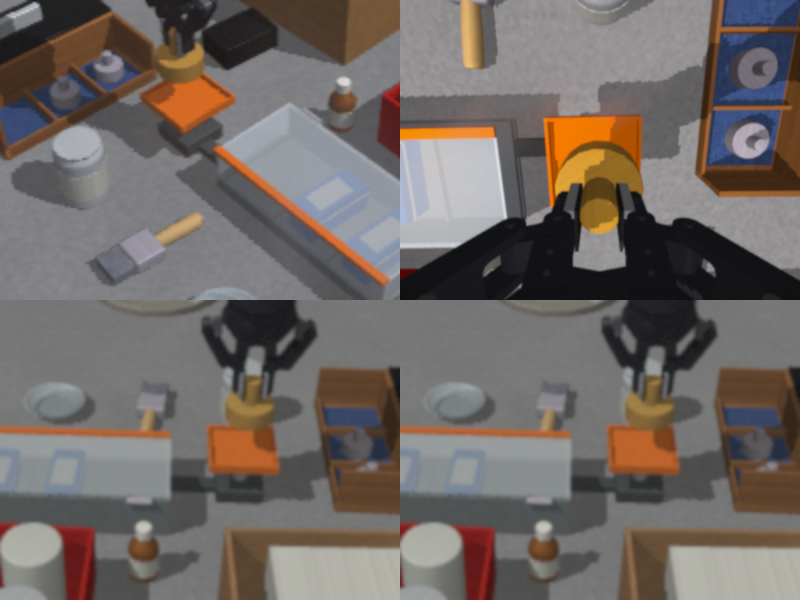

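```bash
python3 - <<'E'
from h import *
c=r.camera_info('wrist')
a=pix2w(c,(145*1.28,117*1.28),.071);b=pix2w(c,(240*1.28,116*1.28),.071);print(a,b,np.linalg.norm(a-b),(a+b)/2+[.042,0,0])
print(pix2w(c,(152*1.28,207*1.28),.071))
E
```

```text
[0.51402384 0.09572934 0.071     ] [0.51227604 0.17638476 0.071     ] 0.08067435860746204 [0.55514994 0.13605705 0.071     ]
[0.59847931 0.09841293 0.071     ]
```

step_arm --moves '[{"rx":0,"ry":0,"rz":0,"dx":-2.5,"dy":-2.5,"dz":10,"gripper":-1},{"rx":0,"ry":0,"rz":0,"dx":0,"dy":0,"dz":15,"gripper":-1},{"rx":0,"ry":0,"rz":0,"dx":0,"dy":0,"dz":15,"gripper":-1},{"rx":0,"ry":0,"rz":0,"dx":0,"dy":0,"dz":8,"gripper":-1},{"rx":0,"ry":0,"rz":0,"dx":0,"dy":0,"dz":5,"gripper":-1},{"rx":0,"ry":0,"rz":0,"dx":0,"dy":0,"dz":5,"gripper":-1},{"rx":0,"ry":0,"rz":0,"dx":0,"dy":0,"dz":5,"gripper":-1},{"rx":0,"ry":0,"rz":0,"dx":0,"dy":0,"dz":5,"gripper":-1},{"rx":0,"ry":0,"rz":0,"dx":0,"dy":0,"dz":5,"gripper":-1},{"rx":0,"ry":0,"rz":0,"dx":0,"dy":0,"dz":4,"gripper":-1},{"rx":0,"ry":0,"rz":0,"dx":0,"dy":0,"dz":4,"gripper":-1},{"rx":0,"ry":0,"rz":0,"dx":0,"dy":0,"dz":0,"gripper":-1},{"rx":0,"ry":0,"rz":0,"dx":0,"dy":0,"dz":0,"gripper":-1}]'

```text
clock: 11.32
tcp_pos: [0.5571, 0.1368, 0.0863]
orientation: [-0.013, 3.141, 0.0]
contact_force: [-0.6, -0.7, -2.9]
grip_width: 0.0201
gripper_force: 59.5
```

```bash
python3 - <<'E'
from h import *
go(.556,.138,.084,.7);print(r.get_obs()['contact_force'])
E
```

```text
cur [0.5571 0.1368 0.0863] yaw 0.49 tilt [0.0001 0.0001] -> rz -0.21 d [1.1 1.2 2.3] norm 3 w 0.0201 t 11.3
[-0.55229134 -0.69884355 -2.92375025]
```

step_arm --moves '[{"rx":0,"ry":0,"rz":0,"dx":0,"dy":0,"dz":2,"gripper":-1},{"rx":0,"ry":0,"rz":0,"dx":0,"dy":0,"dz":1,"gripper":-1},{"rx":0,"ry":0,"rz":0,"dx":0,"dy":0,"dz":0,"gripper":-1},{"rx":0,"ry":0,"rz":0,"dx":0,"dy":0,"dz":0,"gripper":-1}]'

```text
clock: 11.82
tcp_pos: [0.5572, 0.1368, 0.0842]
orientation: [-0.013, 3.141, 0.001]
contact_force: [-3.7, -1.2, 7.0]
grip_width: 0.0205
gripper_force: 60.7
```

```bash
python3 - <<'E'
from h import *
go(.556,.138,.084,.7);print(r.get_obs()['contact_force'])
E
```

```text
cur [0.5572 0.1368 0.0842] yaw 0.48 tilt [0.0003 0.0004] -> rz -0.22 d [1.2 1.2 0.2] norm 2 w 0.0205 t 11.8
[-3.67308025 -1.22998352  7.0194669 ]
```

step_arm --moves '[{"rx":0,"ry":0,"rz":0,"dx":0,"dy":0,"dz":0,"gripper":-0.4},{"rx":0,"ry":0,"rz":0,"dx":0,"dy":0,"dz":0,"gripper":-0.2},{"rx":0,"ry":0,"rz":0,"dx":0,"dy":0,"dz":0,"gripper":0},{"rx":0,"ry":0,"rz":0,"dx":0,"dy":0,"dz":-10,"gripper":0},{"rx":0,"ry":0,"rz":0,"dx":0,"dy":0,"dz":-25,"gripper":0},{"rx":0,"ry":0,"rz":0,"dx":0,"dy":0,"dz":-40,"gripper":0},{"rx":0,"ry":0,"rz":0,"dx":0,"dy":0,"dz":-45,"gripper":0},{"rx":0,"ry":0,"rz":0,"dx":0,"dy":-20,"dz":-45,"gripper":0.4},{"rx":0,"ry":0,"rz":0,"dx":-10,"dy":-40,"dz":-20,"gripper":0.4},{"rx":0,"ry":0,"rz":0,"dx":-15,"dy":-45,"dz":0,"gripper":0.4},{"rx":0,"ry":0,"rz":0,"dx":-15,"dy":-45,"dz":0,"gripper":0.4},{"rx":0,"ry":0,"rz":0,"dx":-10,"dy":-45,"dz":0,"gripper":0.4},{"rx":0,"ry":0,"rz":0,"dx":0,"dy":-40,"dz":0,"gripper":0.4},{"rx":0,"ry":0,"rz":0,"dx":0,"dy":0,"dz":0,"gripper":0.4},{"rx":0,"ry":0,"rz":0,"dx":0,"dy":0,"dz":0,"gripper":0.4}]'

```text
clock: 13.7
tcp_pos: [0.609, -0.0972, 0.2686]
orientation: [-0.014, 3.141, 0.001]
contact_force: [-0.3, 0.6, 0.4]
grip_width: 0.0596
gripper_force: 0.0
```

```bash
python3 - <<'E'
from h import *
import pickle
st();d,_=grab('side','d5.png');c=r.camera_info('wrist');w,c=grab('wrist','w5.png');pickle.dump(c,open('w5.pkl','wb'))
d=cv2.resize(d[110:260,150:350],(320,240));w=cv2.resize(w[:300],None,fx=1.5625,fy=1.5625,interpolation=cv2.INTER_CUBIC)
m=np.zeros((600,800,3),np.uint8);m[:w.shape[0]]=w[:,:800];m[360:600,480:]=d
cv2.imwrite('pics/m5.png',m)
E
```

```text
t 13.7 tcp [ 0.609  -0.0972  0.2686] w 0.05963162954335102 F [-0.3  0.6  0.4]
[[-1.    -0.009  0.   ]
 [-0.009  1.     0.001]
 [-0.     0.001 -1.   ]]
```

View pics/m5.png

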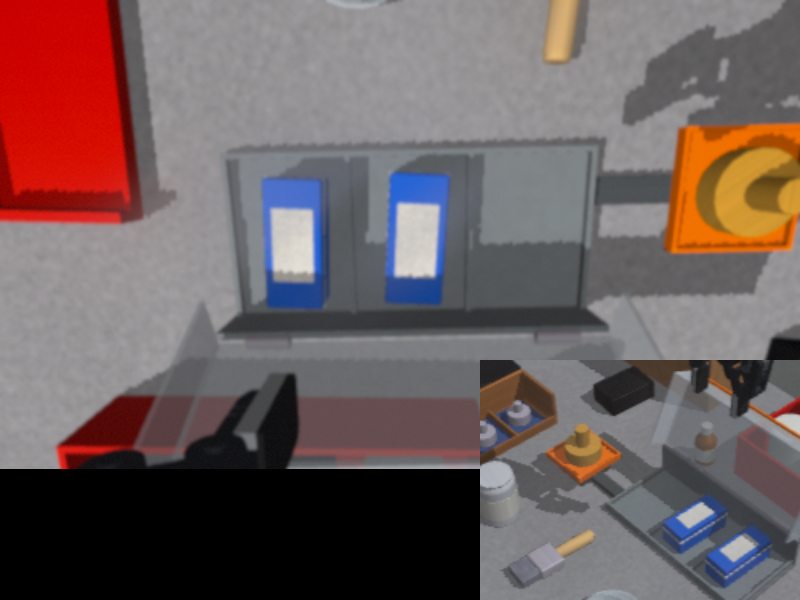

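```bash
python3 - <<'E'
from f2 import *
c=pickle.load(open('w5.pkl','rb'));S=1/1.5625;z=.044
h=[(-.045,-.02,z),(-.045,.02,z),(.045,.02,z),(.045,-.02,z)]
A=fitw('A',c,[(u,v)+q for (u,v),q in zip([(263,179),(323,180),(322,307),(265,307)],h)],[.59,-.17,0],S)
B=fitw('B',c,[(u,v)+q for (u,v),q in zip([(391,173),(449,175),(440,303),(386,302)],h)],[.59,-.08,0],S)
fitw('bed',c,[(228,153,-.063,-.136,.014),(603,143,-.063,.136,.014)],[.59,-.09,0],S)
print('stop outer corner',pix2w(c,(140*S,218*S),.033),pix2w(c,(117*S,0),.017))
for q in (A,B): go(q[0],q[1],.05,np.degrees(q[2]))
E
```

```text
A [ 0.5954 -0.1663 -0.0393] deg -2.25 [-0.4, -1.7, 0.2, -0.3, 0.0, 2.2, 0.2, 0.5]
B [ 0.5911 -0.0824 -0.0326] deg -1.87 [-0.9, -1.1, 0.9, -0.7, 0.9, 1.8, -0.9, 0.9]
bed [ 0.593  -0.0814  0.0354] deg 2.03 [-3.7, 0.1, 3.5, 0.1]
stop outer corner [ 0.57884146 -0.27385326  0.033     ] [ 0.44023883 -0.27902543  0.017     ]
cur [ 0.6091 -0.0961  0.2685] yaw 0.61 tilt [0.0002 0.0009] -> rz 2.87 d [ 11.  -70.9 218.4] norm 230 w 0.0597 t 13.8
cur [ 0.6091 -0.0961  0.2685] yaw 0.61 tilt [0.0002 0.0009] -> rz 2.48 d [ 18.5  12.9 218.5] norm 220 w 0.0597 t 13.8
```

step_arm --moves '[{"rx":0,"ry":0,"rz":0,"dx":0,"dy":-30,"dz":0,"gripper":0.4},{"rx":0,"ry":0,"rz":0,"dx":5,"dy":-45,"dz":0,"gripper":0.4},{"rx":0,"ry":0,"rz":0,"dx":10,"dy":-45,"dz":0,"gripper":0.4},{"rx":0,"ry":0,"rz":0,"dx":10,"dy":-45,"dz":0,"gripper":0.4},{"rx":0,"ry":0,"rz":0,"dx":0,"dy":-45,"dz":0,"gripper":0.4},{"rx":0,"ry":0,"rz":0,"dx":0,"dy":-28,"dz":0,"gripper":0.4},{"rx":0,"ry":0,"rz":0,"dx":0,"dy":0,"dz":0,"gripper":0.4},{"rx":0,"ry":0,"rz":0,"dx":0,"dy":0,"dz":0,"gripper":0.4}]'

```text
clock: 14.8
tcp_pos: [0.5868, -0.3338, 0.2681]
orientation: [-0.017, 3.142, 0.002]
contact_force: [-0.7, 0.6, -0.0]
grip_width: 0.06
gripper_force: 0.0
```

```bash
python3 - <<'E'
from h import *
import pickle
st();c=r.camera_info('wrist');w,c=grab('wrist','w6.png');pickle.dump(c,open('w6.pkl','wb'))
cv2.imwrite('pics/m6.png',cv2.resize(w,(800,600),interpolation=cv2.INTER_CUBIC))
E
```

```text
t 14.8 tcp [ 0.5868 -0.3338  0.2681] w 0.059968383059640654 F [-0.7  0.6 -0. ]
[[-1.    -0.011 -0.   ]
 [-0.011  1.     0.001]
 [-0.     0.001 -1.   ]]
```

View pics/m6.png

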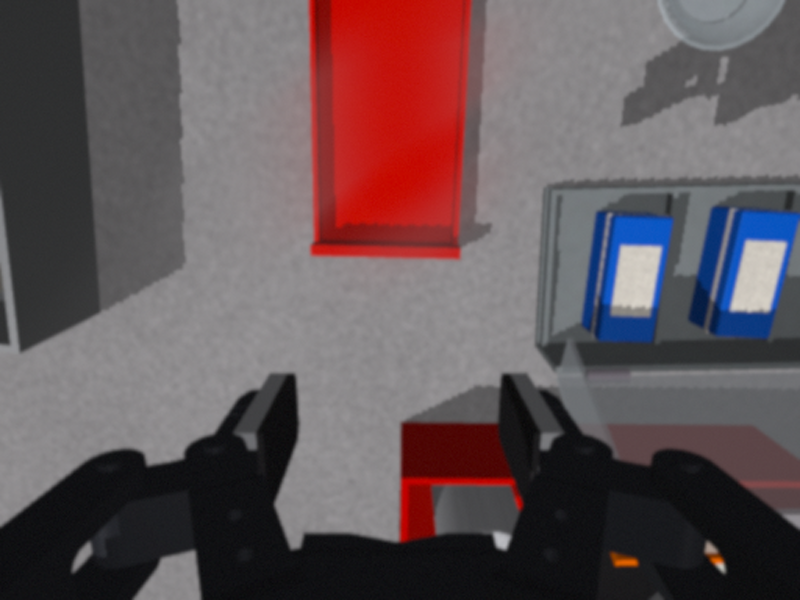

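```bash
python3 - <<'E'
from f2 import *
c=pickle.load(open('w6.pkl','rb'));S=.64
P=lambda u,v,z:pix2w(c,(u*S,v*S),z).round(4)
i1,i2=P(312,243,.033),P(460,248,.033);print('inner',i1,i2,np.linalg.norm(i1-i2),np.degrees(np.arctan2(-(i2-i1)[0],(i2-i1)[1])))
print('outer',P(312,254,.033),P(460,258,.033))
print('floor stop',P(334,224,.005),P(454,224,.005))
print('left wall outer',P(312,20,.017),P(312,230,.017),'right outer',P(470,20,.017),P(461,230,.017), 'right inner', P(464,20,.017),P(456,230,.017),'left in',P(318,20,.017),P(319,230,.017))
z=.044
h=[(-.045,-.02,z),(-.045,.02,z),(.045,.02,z),(.045,-.02,z)]
fitw('A',c,[(u,v)+q for (u,v),q in zip([(608,212),(671,214),(657,341),(599,338)],h)],[.59,-.17,0],S)
fitw('B',c,[(u,v)+q for (u,v),q in zip([(738,206),(798,210),(776,336),(718,334)],h)],[.59,-.08,0],S)
go(.5954,-.1663,.05,-2.2)
E
```

```text
inner [ 0.5726 -0.3926  0.033 ] [ 0.575  -0.2886  0.033 ] 0.10402768862182797 -1.3219756595369596
outer [ 0.5804 -0.3929  0.033 ] [ 0.5821 -0.2883  0.033 ]
floor stop [ 0.5625 -0.3803  0.005 ] [ 0.5615 -0.2904  0.005 ]
left wall outer [ 0.4284 -0.3902  0.017 ] [ 0.5656 -0.3949  0.017 ] right outer [ 0.4272 -0.2867  0.017 ] [ 0.5644 -0.2864  0.017 ] right inner [ 0.4272 -0.2907  0.017 ] [ 0.5644 -0.2901  0.017 ] left in [ 0.4283 -0.3863  0.017 ] [ 0.5656 -0.3898  0.017 ]
A [ 0.5931 -0.1687  0.0334] deg 1.91 [1.7, 0.9, -0.3, -1.2, -1.2, -1.2, 0.1, 1.5]
B [ 0.5888 -0.0838  0.0309] deg 1.77 [0.3, 1.4, 0.4, -1.9, -1.2, -0.9, 0.1, 1.1]
cur [ 0.5869 -0.3336  0.2681] yaw 0.66 tilt [0.0001 0.0014] -> rz 2.86 d [ -2.  167.2 218.4] norm 275 w 0.0598 t 14.8
```

step_arm --moves '[{"rx":0,"ry":0,"rz":0,"dx":-2,"dy":30,"dz":0,"gripper":0.4},{"rx":0,"ry":0,"rz":0,"dx":-3,"dy":45,"dz":0,"gripper":0.4},{"rx":0,"ry":0,"rz":0,"dx":-2,"dy":45,"dz":10,"gripper":0.4},{"rx":0,"ry":0,"rz":0,"dx":-2,"dy":30,"dz":20,"gripper":0.4},{"rx":0,"ry":0,"rz":0,"dx":0,"dy":16,"dz":30,"gripper":0.4},{"rx":0,"ry":0,"rz":0,"dx":0,"dy":0,"dz":40,"gripper":0.4},{"rx":0,"ry":0,"rz":0,"dx":0,"dy":0,"dz":40,"gripper":0.4},{"rx":0,"ry":0,"rz":0,"dx":0,"dy":0,"dz":0,"gripper":0.4},{"rx":0,"ry":0,"rz":0,"dx":0,"dy":0,"dz":0,"gripper":0.4}]'

```text
clock: 15.98
tcp_pos: [0.5946, -0.1693, 0.1298]
orientation: [-0.015, 3.14, -0.0]
contact_force: [-0.1, -1.1, 0.3]
grip_width: 0.0595
gripper_force: 0.0
```

```bash
python3 - <<'E'
from h import *
go(.5943,-.1675,.045,.6);print(np.round(r.get_obs()['joints'],2))
w,c=grab('wrist','w7.png');s,_=grab('scene','s7.png')
m=np.hstack([cv2.resize(w,(400,300)),cv2.resize(s[150:270,150:310],(400,300))]);cv2.imwrite('pics/m7.png',m)
E
```

```text
cur [ 0.5946 -0.1693  0.1298] yaw 0.55 tilt [ 0.0017 -0.    ] -> rz -0.05 d [ 0.4  1.8 84.8] norm 85 w 0.0595 t 16.0
[-0.04  0.53  0.29  1.82 -0.2   0.82  1.93]
```

View pics/m7.png

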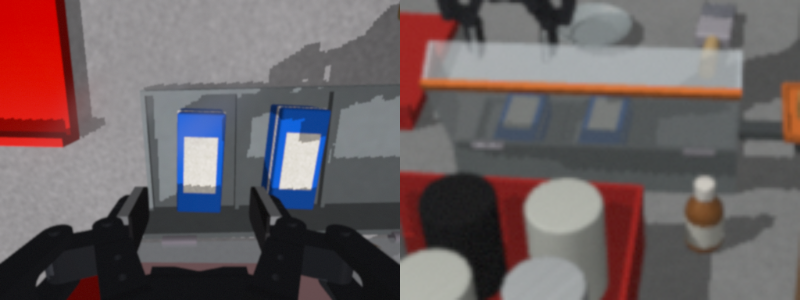

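step_arm --moves '[{"rx":0,"ry":0,"rz":0,"dx":0,"dy":1,"dz":30,"gripper":0.4},{"rx":0,"ry":0,"rz":0,"dx":0,"dy":0,"dz":30,"gripper":0.4},{"rx":0,"ry":0,"rz":0,"dx":0,"dy":0,"dz":15,"gripper":0.4},{"rx":0,"ry":0,"rz":0,"dx":0,"dy":0,"dz":10,"gripper":0.4},{"rx":0,"ry":0,"rz":0,"dx":0,"dy":0,"dz":0,"gripper":0.4},{"rx":0,"ry":0,"rz":0,"dx":0,"dy":0,"dz":0,"gripper":0},{"rx":0,"ry":0,"rz":0,"dx":0,"dy":0,"dz":0,"gripper":-0.3},{"rx":0,"ry":0,"rz":0,"dx":0,"dy":0,"dz":0,"gripper":-0.3},{"rx":0,"ry":0,"rz":0,"dx":0,"dy":0,"dz":0,"gripper":-0.3}]' --grip_force 35

```text
clock: 17.2
tcp_pos: [0.5944, -0.1692, 0.0444]
orientation: [-0.013, 3.14, -0.001]
contact_force: [-0.6, -0.8, 6.8]
grip_width: 0.0393
gripper_force: 36.3
```

```bash
python3 - <<'E'
from h import *
o=r.get_obs();print(o['gripper_force'],o['contact_force'])
# place target: tray yaw -1.2; stop (0.574,-.338); box centre 40mm+20 back => u=-0.045
th=np.radians(-1.2);u=-.045
x,y=.574+u*np.cos(th),-.338+u*np.sin(th);print(x,y);go(x,y,.15,-91.2)
E
```

```text
36.30985736846924 [-0.60206876 -0.76328372  6.81595274]
0.5290098692436319 -0.33705759110524897
cur [ 0.5944 -0.1692  0.0444] yaw 0.48 tilt [ 0.002  -0.0003] -> rz 91.68 d [-169.2  -61.7 -105.6] norm 209 w 0.0393 t 17.2
```

step_arm --moves '[{"rx":0,"ry":0,"rz":0,"dx":0,"dy":0,"dz":-5,"gripper":-0.3},{"rx":0,"ry":0,"rz":0,"dx":0,"dy":0,"dz":-20,"gripper":-0.3},{"rx":0,"ry":0,"rz":0,"dx":0,"dy":0,"dz":-35,"gripper":-0.3},{"rx":0,"ry":0,"rz":0,"dx":20,"dy":0,"dz":-35,"gripper":-0.3},{"rx":0,"ry":0,"rz":0,"dx":20,"dy":0,"dz":-15,"gripper":-0.3},{"rx":0,"ry":0,"rz":10.2,"dx":0,"dy":0,"dz":0,"gripper":-0.3},{"rx":0,"ry":0,"rz":10.2,"dx":0,"dy":0,"dz":0,"gripper":-0.3},{"rx":0,"ry":0,"rz":10.2,"dx":0,"dy":0,"dz":0,"gripper":-0.3},{"rx":0,"ry":0,"rz":10.2,"dx":0,"dy":0,"dz":0,"gripper":-0.3},{"rx":0,"ry":0,"rz":10.2,"dx":0,"dy":0,"dz":0,"gripper":-0.3},{"rx":0,"ry":0,"rz":10.2,"dx":0,"dy":0,"dz":0,"gripper":-0.3},{"rx":0,"ry":0,"rz":10.2,"dx":0,"dy":0,"dz":0,"gripper":-0.3},{"rx":0,"ry":0,"rz":10.2,"dx":0,"dy":0,"dz":0,"gripper":-0.3},{"rx":0,"ry":0,"rz":10.1,"dx":0,"dy":0,"dz":0,"gripper":-0.3},{"rx":0,"ry":0,"rz":0,"dx":0,"dy":0,"dz":0,"gripper":-0.3},{"rx":0,"ry":0,"rz":0,"dx":0,"dy":0,"dz":0,"gripper":-0.3}]'

```text
clock: 19.2
tcp_pos: [0.5537, -0.1691, 0.1538]
orientation: [2.241, 2.202, 0.001]
contact_force: [0.3, -0.1, -1.4]
grip_width: 0.0394
gripper_force: 35.5
```

```bash
python3 - <<'E'
from h import *
go(.529,-.337,.10,-91.2)
E
```

```text
cur [ 0.5537 -0.1691  0.1538] yaw -91.01 tilt [0.0005 0.0004] -> rz 0.19 d [-168.4  -21.2   53.7] norm 178 w 0.0394 t 19.2
```

step_arm --moves '[{"rx":0,"ry":0,"rz":0,"dx":-20,"dy":-3,"dz":0,"gripper":-0.3},{"rx":0,"ry":0,"rz":0,"dx":-35,"dy":-4,"dz":5,"gripper":-0.3},{"rx":0,"ry":0,"rz":0,"dx":-40,"dy":-4,"dz":10,"gripper":-0.3},{"rx":0,"ry":0,"rz":0,"dx":-40,"dy":-4,"dz":15,"gripper":-0.3},{"rx":0,"ry":0,"rz":0,"dx":-23,"dy":-4,"dz":15,"gripper":-0.3},{"rx":0,"ry":0,"rz":0,"dx":-10,"dy":-2,"dz":9,"gripper":-0.3},{"rx":0,"ry":0,"rz":0,"dx":0,"dy":0,"dz":0,"gripper":-0.3},{"rx":0,"ry":0,"rz":0,"dx":0,"dy":0,"dz":0,"gripper":-0.3}]'

```text
clock: 20.2
tcp_pos: [0.5299, -0.3354, 0.0996]
orientation: [-2.242, -2.2, -0.002]
contact_force: [-0.3, 0.2, -0.9]
grip_width: 0.0395
gripper_force: 35.5
```

```bash
python3 - <<'E'
from h import *
import pickle
go(.529,-.337,.10,-91.2)
d,_=grab('side','d8.png');s,_=grab('scene','s8.png');c=r.camera_info('wrist');w,c=grab('wrist','w8.png');pickle.dump(c,open('w8.pkl','wb'))
m=np.zeros((600,800,3),np.uint8);m[:300,:400]=cv2.resize(w,(400,300));m[:300,400:]=cv2.resize(d[230:380,250:450],(400,300),interpolation=cv2.INTER_CUBIC);m[300:,:]=cv2.resize(s[120:225,80:220],(800,600),interpolation=cv2.INTER_CUBIC)[:300];m[300:,:400]=cv2.resize(s[110:230,80:240],(400,300),interpolation=cv2.INTER_CUBIC)
cv2.imwrite('pics/m8.png',m)
E
```

```text
cur [ 0.5299 -0.3354  0.0996] yaw -91.09 tilt [0.0007 0.0008] -> rz 0.11 d [-1.6 -0.9 -0.4] norm 2 w 0.0395 t 20.2
```

View pics/m8.png

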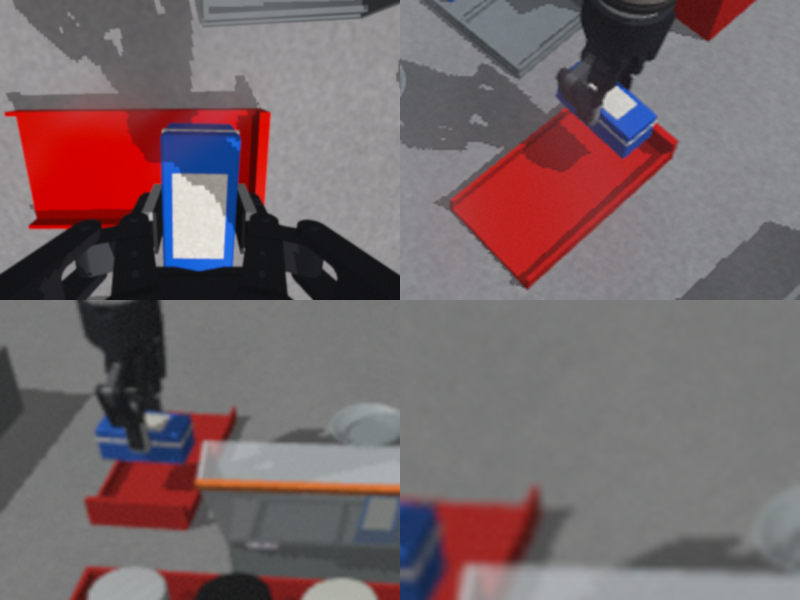

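```bash
python3 - <<'E'
from h import *
import pickle
c=pickle.load(open('w8.pkl','rb'))
P=lambda u,v,z:pix2w(c,(u*1.28,v*1.28),z).round(4)
print('box +y end',P(165,129,.099),P(238,129,.099),'box -y end',P(167,264,.099),P(232,266,.099))
print('wall +y outer',P(10,113,.017),P(265,109,.017),'-y wall',P(32,222,.017),P(32,228,.017))
print('stop in/out',P(255,140,.033),P(268,140,.033),P(265,185,.033), P(258,185,.033))
E
```

```text
box +y end [ 0.5137 -0.2877  0.099 ] [ 0.5487 -0.2883  0.099 ] box -y end [ 0.5106 -0.3643  0.099 ] [ 0.5471 -0.3664  0.099 ]
wall +y outer [ 0.3804 -0.2873  0.017 ] [ 0.5823 -0.2879  0.017 ] -y wall [ 0.3788 -0.3844  0.017 ] [ 0.3776 -0.3905  0.017 ]
stop in/out [ 0.5719 -0.3092  0.033 ] [ 0.5816 -0.3094  0.033 ] [ 0.5813 -0.3458  0.033 ] [ 0.5757 -0.3457  0.033 ]
```

step_arm --moves '[{"rx":0,"ry":0,"rz":0,"dx":-1,"dy":-5,"dz":15,"gripper":-0.3},{"rx":0,"ry":0,"rz":0,"dx":0,"dy":0,"dz":20,"gripper":-0.3},{"rx":0,"ry":0,"rz":0,"dx":0,"dy":0,"dz":12,"gripper":-0.3},{"rx":0,"ry":0,"rz":0,"dx":0,"dy":0,"dz":6,"gripper":-0.3},{"rx":0,"ry":0,"rz":0,"dx":0,"dy":0,"dz":3,"gripper":-0.3},{"rx":0,"ry":0,"rz":0,"dx":0,"dy":0,"dz":0,"gripper":-0.3},{"rx":0,"ry":0,"rz":0,"dx":0,"dy":0,"dz":0,"gripper":-0.3}]'

```text
clock: 21.22
tcp_pos: [0.5243, -0.3379, 0.0435]
orientation: [2.244, 2.197, 0.0]
contact_force: [-0.3, -0.2, -1.8]
grip_width: 0.0395
gripper_force: 35.6
```

```bash
python3 - <<'E'
from h import *
go(.525,-.337,.0436,-91.2);print(r.get_obs()['contact_force'])
E
```

```text
cur [ 0.5243 -0.3379  0.0435] yaw -91.21 tilt [ 0.0007 -0.0004] -> rz -0.01 d [ 0.9  0.6 -0.1] norm 1 w 0.0395 t 21.2
[-0.27394112 -0.21599078 -1.76633043]
```

step_arm --moves '[{"rx":0,"ry":0,"rz":0,"dx":0,"dy":0,"dz":1,"gripper":-0.3},{"rx":0,"ry":0,"rz":0,"dx":0,"dy":0,"dz":0,"gripper":0.15},{"rx":0,"ry":0,"rz":0,"dx":0,"dy":0,"dz":0,"gripper":0.15},{"rx":0,"ry":0,"rz":0,"dx":0,"dy":0,"dz":-10,"gripper":0.15},{"rx":0,"ry":0,"rz":0,"dx":0,"dy":0,"dz":-30,"gripper":0.15},{"rx":0,"ry":0,"rz":0,"dx":0,"dy":-10,"dz":-30,"gripper":0},{"rx":0,"ry":0,"rz":0,"dx":0,"dy":-35,"dz":0,"gripper":-1},{"rx":0,"ry":0,"rz":0,"dx":0,"dy":-15,"dz":0,"gripper":-1},{"rx":0,"ry":0,"rz":0,"dx":0,"dy":0,"dz":10,"gripper":-1},{"rx":0,"ry":0,"rz":0,"dx":0,"dy":0,"dz":25,"gripper":-1},{"rx":0,"ry":0,"rz":0,"dx":0,"dy":0,"dz":25,"gripper":-1},{"rx":0,"ry":0,"rz":0,"dx":0,"dy":0,"dz":13,"gripper":-1},{"rx":0,"ry":0,"rz":0,"dx":0,"dy":0,"dz":0,"gripper":-1},{"rx":0,"ry":0,"rz":0,"dx":0,"dy":0,"dz":0,"gripper":-1}]'

```text
clock: 22.98
tcp_pos: [0.4646, -0.3368, 0.0398]
orientation: [2.244, 2.197, 0.0]
contact_force: [0.5, -1.2, 0.1]
grip_width: -0.0004
gripper_force: 0.0
```

```bash
python3 - <<'E'
from h import *
import pickle
go(.4645,-.338,.037,-91.2);print(r.get_obs()['contact_force'])
c=r.camera_info('wrist');w,c=grab('wrist','w9.png');pickle.dump(c,open('w9.pkl','wb'));d,_=grab('side','d9.png')
m=np.hstack([cv2.resize(w,(400,300)),cv2.resize(d[230:380,250:450],(400,300),interpolation=cv2.INTER_CUBIC)])
cv2.imwrite('pics/m9.png',m)
E
```

```text
cur [ 0.4646 -0.3368  0.0398] yaw -91.21 tilt [ 0.0008 -0.0006] -> rz -0.01 d [-1.2 -0.1  2.8] norm 3 w -0.0004 t 23.0
[ 0.45308432 -1.22998104  0.06652824]
```

View pics/m9.png

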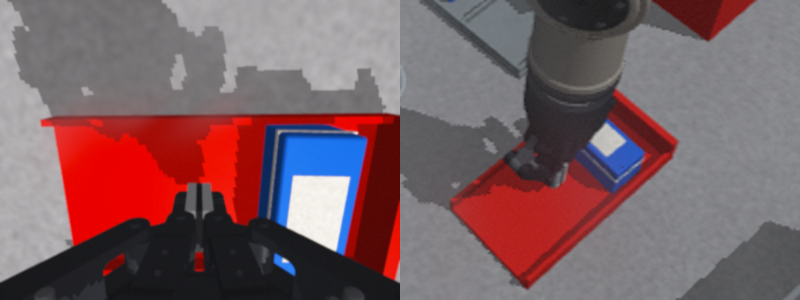

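step_arm --moves '[{"rx":0,"ry":0,"rz":0,"dx":-1,"dy":8,"dz":2,"gripper":-1},{"rx":0,"ry":0,"rz":0,"dx":0,"dy":8,"dz":0,"gripper":-1},{"rx":0,"ry":0,"rz":0,"dx":0,"dy":5,"dz":0,"gripper":-1},{"rx":0,"ry":0,"rz":0,"dx":0,"dy":5,"dz":0,"gripper":-1},{"rx":0,"ry":0,"rz":0,"dx":0,"dy":5,"dz":0,"gripper":-1},{"rx":0,"ry":0,"rz":0,"dx":0,"dy":5,"dz":0,"gripper":-1},{"rx":0,"ry":0,"rz":0,"dx":0,"dy":5,"dz":0,"gripper":-1},{"rx":0,"ry":0,"rz":0,"dx":0,"dy":4,"dz":0,"gripper":-1},{"rx":0,"ry":0,"rz":0,"dx":0,"dy":4,"dz":0,"gripper":-1},{"rx":0,"ry":0,"rz":0,"dx":0,"dy":0,"dz":0,"gripper":-1}]'

```text
clock: 24.32
tcp_pos: [0.5136, -0.3383, 0.0373]
orientation: [2.244, 2.198, 0.0]
contact_force: [0.0, -1.1, 0.8]
grip_width: -0.0001
gripper_force: 0.0
```

step_arm --moves '[{"rx":0,"ry":0,"rz":0,"dx":0,"dy":3,"dz":0,"gripper":-1},{"rx":0,"ry":0,"rz":0,"dx":0,"dy":3,"dz":0,"gripper":-1},{"rx":0,"ry":0,"rz":0,"dx":0,"dy":2,"dz":0,"gripper":-1},{"rx":0,"ry":0,"rz":0,"dx":0,"dy":0,"dz":0,"gripper":-1}]'

```text
clock: 24.82
tcp_pos: [0.5212, -0.3386, 0.0373]
orientation: [2.245, 2.198, -0.0]
contact_force: [-0.6, -0.8, -0.4]
grip_width: -0.0001
gripper_force: 0.2
```

step_arm --moves '[{"rx":0,"ry":0,"rz":0,"dx":0,"dy":2,"dz":0,"gripper":-1},{"rx":0,"ry":0,"rz":0,"dx":0,"dy":1,"dz":0,"gripper":-1},{"rx":0,"ry":0,"rz":0,"dx":0,"dy":0,"dz":0,"gripper":-1}]'

```text
clock: 25.2
tcp_pos: [0.5213, -0.3387, 0.0371]
orientation: [-2.244, -2.194, 0.003]
contact_force: [-7.4, 1.7, 4.9]
grip_width: -0.0002
gripper_force: 3.9
```

step_arm --moves '[{"rx":0,"ry":0,"rz":0,"dx":0,"dy":1.5,"dz":0,"gripper":-1},{"rx":0,"ry":0,"rz":0,"dx":0,"dy":0,"dz":0,"gripper":-1},{"rx":0,"ry":0,"rz":0,"dx":0,"dy":-10,"dz":0,"gripper":-1},{"rx":0,"ry":0,"rz":0,"dx":0,"dy":-15,"dz":-15,"gripper":-1},{"rx":0,"ry":0,"rz":0,"dx":0,"dy":0,"dz":-40,"gripper":-1},{"rx":0,"ry":0,"rz":0,"dx":0,"dy":0,"dz":-50,"gripper":0},{"rx":0,"ry":0,"rz":0,"dx":0,"dy":0,"dz":-50,"gripper":0.4},{"rx":0,"ry":0,"rz":-10.2,"dx":30,"dy":0,"dz":-20,"gripper":0.4},{"rx":0,"ry":0,"rz":-10.2,"dx":0,"dy":0,"dz":0,"gripper":0.4},{"rx":0,"ry":0,"rz":-10.2,"dx":0,"dy":0,"dz":0,"gripper":0.4},{"rx":0,"ry":0,"rz":-10.2,"dx":0,"dy":0,"dz":0,"gripper":0.4},{"rx":0,"ry":0,"rz":-10.2,"dx":0,"dy":0,"dz":0,"gripper":0.4},{"rx":0,"ry":0,"rz":-10.2,"dx":0,"dy":0,"dz":0,"gripper":0.4},{"rx":0,"ry":0,"rz":-10.2,"dx":0,"dy":0,"dz":0,"gripper":0.4},{"rx":0,"ry":0,"rz":-10.2,"dx":0,"dy":0,"dz":0,"gripper":0.4},{"rx":0,"ry":0,"rz":-10.2,"dx":0,"dy":0,"dz":0,"gripper":0.4},{"rx":0,"ry":0,"rz":0,"dx":0,"dy":0,"dz":0,"gripper":0.4},{"rx":0,"ry":0,"rz":0,"dx":0,"dy":0,"dz":0,"gripper":0.4}]'

```text
clock: 27.45
tcp_pos: [0.5009, -0.3084, 0.2128]
orientation: [-0.01, 3.141, -0.0]
contact_force: [-0.0, 0.7, -0.3]
grip_width: 0.0602
gripper_force: 0.0
```

```bash
python3 - <<'E'
from h import *
go(.59,-.083,.2,.6)
E
```

```text
cur [ 0.5009 -0.3084  0.2128] yaw 0.37 tilt [ 0.0007 -0.0002] -> rz -0.23 d [-91.5 224.4  12.8] norm 243 w 0.0602 t 27.4
```

step_arm --moves '[{"rx":0,"ry":0,"rz":0,"dx":-10,"dy":20,"dz":0,"gripper":0.4},{"rx":0,"ry":0,"rz":0,"dx":-18,"dy":44,"dz":0,"gripper":0.4},{"rx":0,"ry":0,"rz":0,"dx":-18,"dy":44,"dz":0,"gripper":0.4},{"rx":0,"ry":0,"rz":0,"dx":-18,"dy":44,"dz":0,"gripper":0.4},{"rx":0,"ry":0,"rz":0,"dx":-18,"dy":44,"dz":6,"gripper":0.4},{"rx":0,"ry":0,"rz":0,"dx":-9,"dy":28,"dz":6,"gripper":0.4},{"rx":0,"ry":0,"rz":0,"dx":0,"dy":0,"dz":0,"gripper":0.4},{"rx":0,"ry":0,"rz":0,"dx":0,"dy":0,"dz":0,"gripper":0.4}]'

```text
clock: 28.45
tcp_pos: [0.5895, -0.0845, 0.2005]
orientation: [0.013, -3.142, 0.002]
contact_force: [-0.3, -0.4, 0.3]
grip_width: 0.0597
gripper_force: 0.0
```

```bash
python3 - <<'E'
from h import *
import pickle
go(.59,-.083,.045,.6)
c=r.camera_info('wrist');w,c=grab('wrist','w10.png');pickle.dump(c,open('w10.pkl','wb'));d,_=grab('side','d10.png')
m=np.zeros((600,800,3),np.uint8);m[:300,:400]=cv2.resize(w,(400,300));m[:300,400:]=cv2.resize(d[110:290,160:400],(400,300));m[300:,200:600]=cv2.resize(d[250:370,270:430],(400,300),interpolation=cv2.INTER_CUBIC)
cv2.imwrite('pics/m10.png',m)
E
```

```text
cur [ 0.5895 -0.0845  0.2005] yaw 0.46 tilt [-0.    -0.001] -> rz -0.14 d [ -0.5   1.6 155.5] norm 155 w 0.0597 t 28.4
```

View pics/m10.png

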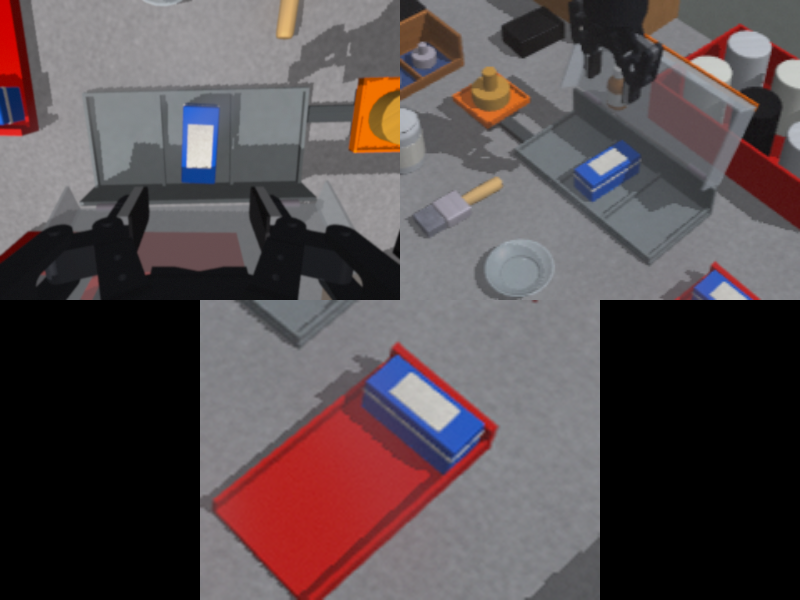

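```bash
python3 - <<'E'
from f2 import *
c=pickle.load(open('w10.pkl','rb'));z=.044
h=[(-.045,-.02,z),(-.045,.02,z),(.045,.02,z),(.045,-.02,z)]
B=fitw('B',c,[(u,v)+q for (u,v),q in zip([(183,105),(219,106),(216,182),(181,181)],h)],[.59,-.08,0],1.28)
# label blob as check
im=cv2.imread('pics/w10.png');g=im[100:260,200:310];m=((g.min(2)>150)).astype(np.uint8)
n,l,s,ce=cv2.connectedComponentsWithStats(m);i=1+s[1:,4].argmax();print(s[i],ce[i]);p=ce[i]+[200,100];print(pix2w(c,p,z))
q=cv2.minAreaRect(np.argwhere(l==i)[:,::-1].astype(np.float32));print(q)
go(.589,-.083,.045,.5)
E
```

```text
B [ 0.5895 -0.0824 -0.0223] deg -1.28 [-0.8, -1.1, 0.8, -0.9, -0.5, 1.6, 0.5, 1.6]
[  39   59   34   56 1763] [55.20419739 86.48269994]
[ 0.58980861 -0.08277549  0.044     ]
((55.42286682128906, 86.81410217285156), (32.28207778930664, 55.36925506591797), 1.9091525077819824)
cur [ 0.5895 -0.0851  0.2006] yaw 0.40 tilt [ 0.0003 -0.0008] -> rz -0.10 d [  0.5   2.3 155.6] norm 156 w 0.0595 t 28.6
```

step_arm --moves '[{"rx":0,"ry":0,"rz":1,"dx":0,"dy":2,"dz":25,"gripper":0.4},{"rx":0,"ry":0,"rz":0,"dx":0,"dy":0,"dz":40,"gripper":0.4},{"rx":0,"ry":0,"rz":0,"dx":0,"dy":0,"dz":40,"gripper":0.4},{"rx":0,"ry":0,"rz":0,"dx":0,"dy":0,"dz":27,"gripper":0.4},{"rx":0,"ry":0,"rz":0,"dx":0,"dy":0,"dz":16,"gripper":0.4},{"rx":0,"ry":0,"rz":0,"dx":0,"dy":0,"dz":8,"gripper":0.4},{"rx":0,"ry":0,"rz":0,"dx":0,"dy":0,"dz":0,"gripper":0.4},{"rx":0,"ry":0,"rz":0,"dx":0,"dy":0,"dz":0,"gripper":0},{"rx":0,"ry":0,"rz":0,"dx":0,"dy":0,"dz":0,"gripper":-0.3},{"rx":0,"ry":0,"rz":0,"dx":0,"dy":0,"dz":0,"gripper":-0.3},{"rx":0,"ry":0,"rz":0,"dx":0,"dy":0,"dz":0,"gripper":-0.3}]' --grip_force 35

```text
clock: 29.92
tcp_pos: [0.5908, -0.0815, 0.0455]
orientation: [0.012, 3.139, -0.0]
contact_force: [-0.9, -1.2, 6.1]
grip_width: 0.0392
gripper_force: 36.8
```

```bash
python3 - <<'E'
from h import *
go(.49,-.337,.15,-91.2)
E
```

```text
cur [ 0.5908 -0.0815  0.0455] yaw -0.42 tilt [ 0.0022 -0.0002] -> rz 90.78 d [-257.5  -95.2 -104.6] norm 294 w 0.0392 t 29.9
```

step_arm --moves '[{"rx":0,"ry":0,"rz":0,"dx":0,"dy":0,"dz":-5,"gripper":-0.3},{"rx":0,"ry":0,"rz":0,"dx":0,"dy":0,"dz":-20,"gripper":-0.3},{"rx":0,"ry":0,"rz":0,"dx":0,"dy":0,"dz":-35,"gripper":-0.3},{"rx":0,"ry":0,"rz":0,"dx":20,"dy":0,"dz":-35,"gripper":-0.3},{"rx":0,"ry":0,"rz":0,"dx":20,"dy":0,"dz":-15,"gripper":-0.3},{"rx":0,"ry":0,"rz":10.1,"dx":0,"dy":0,"dz":0,"gripper":-0.3},{"rx":0,"ry":0,"rz":10.1,"dx":0,"dy":0,"dz":0,"gripper":-0.3},{"rx":0,"ry":0,"rz":10.1,"dx":0,"dy":0,"dz":0,"gripper":-0.3},{"rx":0,"ry":0,"rz":10.1,"dx":0,"dy":0,"dz":0,"gripper":-0.3},{"rx":0,"ry":0,"rz":10.1,"dx":0,"dy":0,"dz":0,"gripper":-0.3},{"rx":0,"ry":0,"rz":10.1,"dx":0,"dy":0,"dz":0,"gripper":-0.3},{"rx":0,"ry":0,"rz":10.1,"dx":0,"dy":0,"dz":0,"gripper":-0.3},{"rx":0,"ry":0,"rz":10.1,"dx":0,"dy":0,"dz":0,"gripper":-0.3},{"rx":0,"ry":0,"rz":10.1,"dx":0,"dy":0,"dz":0,"gripper":-0.3},{"rx":0,"ry":0,"rz":0,"dx":0,"dy":0,"dz":0,"gripper":-0.3},{"rx":0,"ry":0,"rz":0,"dx":0,"dy":0,"dz":0,"gripper":-0.3}]'

```text
clock: 31.92
tcp_pos: [0.5499, -0.0807, 0.1548]
orientation: [-2.243, -2.2, -0.001]
contact_force: [-0.2, -0.7, -2.2]
grip_width: 0.0393
gripper_force: 35.8
```

```bash
python3 - <<'E'
from h import *
go(.486,-.339,.1,-91.2)
E
```

```text
cur [ 0.5499 -0.0807  0.1548] yaw -91.11 tilt [0.0005 0.0005] -> rz 0.09 d [-259.6  -58.5   54.6] norm 272 w 0.0393 t 31.9
```

step_arm --moves '[{"rx":0,"ry":0,"rz":0,"dx":-20,"dy":-5,"dz":0,"gripper":-0.3},{"rx":0,"ry":0,"rz":0,"dx":-40,"dy":-9,"dz":0,"gripper":-0.3},{"rx":0,"ry":0,"rz":0,"dx":-45,"dy":-10,"dz":0,"gripper":-0.3},{"rx":0,"ry":0,"rz":0,"dx":-45,"dy":-10,"dz":5,"gripper":-0.3},{"rx":0,"ry":0,"rz":0,"dx":-45,"dy":-10,"dz":10,"gripper":-0.3},{"rx":0,"ry":0,"rz":0,"dx":-40,"dy":-9,"dz":15,"gripper":-0.3},{"rx":0,"ry":0,"rz":0,"dx":-20,"dy":-4,"dz":15,"gripper":-0.3},{"rx":0,"ry":0,"rz":0,"dx":-5,"dy":-1,"dz":9,"gripper":-0.3},{"rx":0,"ry":0,"rz":0,"dx":0,"dy":0,"dz":0,"gripper":-0.3},{"rx":0,"ry":0,"rz":0,"dx":0,"dy":0,"dz":0,"gripper":-0.3}]'

```text
clock: 33.17
tcp_pos: [0.4865, -0.3386, 0.1006]
orientation: [-2.245, -2.198, -0.001]
contact_force: [0.0, 0.9, -1.3]
grip_width: 0.0392
gripper_force: 35.8
```

```bash
python3 - <<'E'
from h import *
go(.486,-.339,.0445,-91.2)
E
```

```text
cur [ 0.4865 -0.3386  0.1006] yaw -91.21 tilt [0.0006 0.0006] -> rz -0.01 d [-0.5 -0.6 56.1] norm 56 w 0.0392 t 33.2
```

step_arm --moves '[{"rx":0,"ry":0,"rz":0,"dx":0,"dy":0,"dz":15,"gripper":-0.3},{"rx":0,"ry":0,"rz":0,"dx":0,"dy":0,"dz":20,"gripper":-0.3},{"rx":0,"ry":0,"rz":0,"dx":0,"dy":0,"dz":12,"gripper":-0.3},{"rx":0,"ry":0,"rz":0,"dx":0,"dy":0,"dz":6,"gripper":-0.3},{"rx":0,"ry":0,"rz":0,"dx":0,"dy":0,"dz":3.5,"gripper":-0.3},{"rx":0,"ry":0,"rz":0,"dx":0,"dy":0,"dz":0,"gripper":-0.3},{"rx":0,"ry":0,"rz":0,"dx":0,"dy":0,"dz":0,"gripper":-0.3}]'

```text
clock: 34.05
tcp_pos: [0.4858, -0.3399, 0.0445]
orientation: [2.247, 2.195, 0.001]
contact_force: [-2.4, 2.3, 5.5]
grip_width: 0.0393
gripper_force: 36.7
```

step_arm --moves '[{"rx":0,"ry":0,"rz":0,"dx":0,"dy":0,"dz":0,"gripper":0.15},{"rx":0,"ry":0,"rz":0,"dx":0,"dy":0,"dz":0,"gripper":0.15},{"rx":0,"ry":0,"rz":0,"dx":0,"dy":0,"dz":-10,"gripper":0.15},{"rx":0,"ry":0,"rz":0,"dx":0,"dy":0,"dz":-30,"gripper":0.15},{"rx":0,"ry":0,"rz":0,"dx":0,"dy":-10,"dz":-30,"gripper":0},{"rx":0,"ry":0,"rz":0,"dx":0,"dy":-35,"dz":0,"gripper":-1},{"rx":0,"ry":0,"rz":0,"dx":0,"dy":-15,"dz":0,"gripper":-1},{"rx":0,"ry":0,"rz":0,"dx":0,"dy":0,"dz":10,"gripper":-1},{"rx":0,"ry":0,"rz":0,"dx":0,"dy":0,"dz":25,"gripper":-1},{"rx":0,"ry":0,"rz":0,"dx":0,"dy":0,"dz":25,"gripper":-1},{"rx":0,"ry":0,"rz":0,"dx":0,"dy":0,"dz":15,"gripper":-1},{"rx":0,"ry":0,"rz":0,"dx":0,"dy":0,"dz":0,"gripper":-1},{"rx":0,"ry":0,"rz":0,"dx":0,"dy":0,"dz":0,"gripper":-1}]'

```text
clock: 35.67
tcp_pos: [0.4264, -0.3386, 0.0392]
orientation: [2.246, 2.195, 0.0]
contact_force: [-0.1, -0.5, 0.8]
grip_width: -0.0
gripper_force: 0.0
```

```bash
python3 - <<'E'
from h import *
go(.475,-.338,.037,-91.2)
w,c=grab('wrist','w11.png');b=(w[...,0]>120)&(w[...,2]<90)&(w[...,1]<130)
ys,xs=np.nonzero(b);print(xs.min(),xs.max(),ys.min(),ys.max())
n,l,s,ce=cv2.connectedComponentsWithStats((w.min(2)>150).astype(np.uint8))
for i in range(1,n):
    if s[i,4]>300:print(s[i],pix2w(c,ce[i],.043).round(4),cv2.minAreaRect(np.argwhere(l==i)[:,::-1].astype(np.float32))[2])
E
```

```text
cur [ 0.4264 -0.3386  0.0392] yaw -91.32 tilt [ 0.0006 -0.0005] -> rz -0.12 d [ 1.6 48.5  2.2] norm 49 w -0.0000 t 35.7
350 511 168 361
[    0     0   158   360 30755] [ 0.3534 -0.308   0.043 ] 90.0
[  210     0   302   114 23428] [ 0.4699 -0.2511  0.043 ] 90.0
[221  73  16  42 353] [ 0.4182 -0.265   0.043 ] 4.763641834259033
[ 367  224   81   98 5902] [ 0.4856 -0.3315  0.043 ] 10.007980346679688
```

```bash
python3 - <<'E'
from h import *
d,_=grab('side','d12.png');s,_=grab('scene','s12.png');w=cv2.imread('pics/w11.png')
m=np.zeros((600,800,3),np.uint8);m[:300,:400]=cv2.resize(w,(400,300));m[:300,400:]=cv2.resize(s[140:215,100:200],(400,300),interpolation=cv2.INTER_CUBIC);m[300:,:400]=cv2.resize(d[265:355,290:410],(400,300),interpolation=cv2.INTER_CUBIC)
m[300:,400:]=cv2.resize(w[130:370,250:512],(400,300),interpolation=cv2.INTER_CUBIC)
cv2.imwrite('pics/m12.png',m)
E
```

```text
(no output)
```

View pics/m12.png

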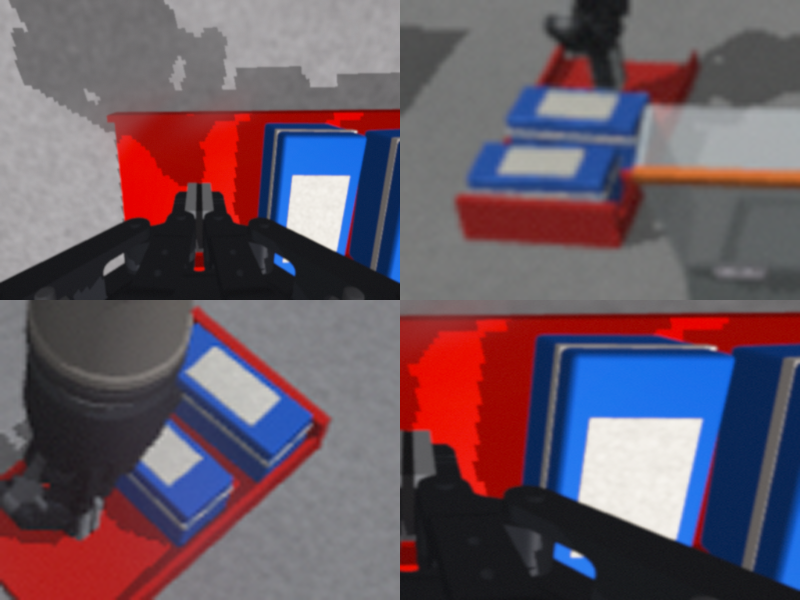

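step_arm --moves '[{"rx":0,"ry":0,"rz":0,"dx":0,"dy":8,"dz":2,"gripper":-1},{"rx":0,"ry":0,"rz":0,"dx":0,"dy":8,"dz":0,"gripper":-1},{"rx":0,"ry":0,"rz":0,"dx":0,"dy":6,"dz":0,"gripper":-1},{"rx":0,"ry":0,"rz":0,"dx":0,"dy":5,"dz":0,"gripper":-1},{"rx":0,"ry":0,"rz":0,"dx":0,"dy":5,"dz":0,"gripper":-1},{"rx":0,"ry":0,"rz":0,"dx":0,"dy":5,"dz":0,"gripper":-1},{"rx":0,"ry":0,"rz":0,"dx":0,"dy":5,"dz":0,"gripper":-1},{"rx":0,"ry":0,"rz":0,"dx":0,"dy":4,"dz":0,"gripper":-1},{"rx":0,"ry":0,"rz":0,"dx":0,"dy":3,"dz":0,"gripper":-1},{"rx":0,"ry":0,"rz":0,"dx":0,"dy":3,"dz":0,"gripper":-1},{"rx":0,"ry":0,"rz":0,"dx":0,"dy":0,"dz":0,"gripper":-1}]'

```text
clock: 37.2
tcp_pos: [0.4781, -0.3393, 0.0368]
orientation: [2.246, 2.196, 0.0]
contact_force: [0.6, 0.5, -1.0]
grip_width: 0.0001
gripper_force: 0.2
```

step_arm --moves '[{"rx":0,"ry":0,"rz":0,"dx":0,"dy":2,"dz":0,"gripper":-1},{"rx":0,"ry":0,"rz":0,"dx":0,"dy":2,"dz":0,"gripper":-1},{"rx":0,"ry":0,"rz":0,"dx":0,"dy":0,"dz":0,"gripper":-1}]'

```text
clock: 37.58
tcp_pos: [0.4812, -0.3396, 0.0367]
orientation: [-2.247, -2.195, 0.001]
contact_force: [-3.4, -0.3, 1.3]
grip_width: -0.0002
gripper_force: 2.0
```

step_arm --moves '[{"rx":0,"ry":0,"rz":0,"dx":0,"dy":2,"dz":0,"gripper":-1},{"rx":0,"ry":0,"rz":0,"dx":0,"dy":1.5,"dz":0,"gripper":-1},{"rx":0,"ry":0,"rz":0,"dx":0,"dy":0,"dz":0,"gripper":-1},{"rx":0,"ry":0,"rz":0,"dx":0,"dy":0,"dz":0,"gripper":-1}]'

```text
clock: 38.08
tcp_pos: [0.4814, -0.3397, 0.0365]
orientation: [-2.245, -2.19, 0.004]
contact_force: [-12.0, 1.5, 7.6]
grip_width: -0.0003
gripper_force: 6.4
```

step_arm --moves '[{"rx":0,"ry":0,"rz":0,"dx":0,"dy":-10,"dz":0,"gripper":-1},{"rx":0,"ry":0,"rz":0,"dx":0,"dy":-15,"dz":-15,"gripper":-1},{"rx":0,"ry":0,"rz":0,"dx":0,"dy":0,"dz":-40,"gripper":-1},{"rx":0,"ry":0,"rz":0,"dx":0,"dy":0,"dz":-50,"gripper":-1},{"rx":0,"ry":0,"rz":0,"dx":0,"dy":15,"dz":-50,"gripper":-0.5},{"rx":0,"ry":0,"rz":-10.2,"dx":40,"dy":15,"dz":-40,"gripper":0},{"rx":0,"ry":0,"rz":-10.2,"dx":0,"dy":0,"dz":-30,"gripper":0},{"rx":0,"ry":0,"rz":-10.2,"dx":0,"dy":0,"dz":0,"gripper":0},{"rx":0,"ry":0,"rz":-10.2,"dx":0,"dy":0,"dz":0,"gripper":0},{"rx":0,"ry":0,"rz":-10.2,"dx":0,"dy":0,"dz":0,"gripper":0},{"rx":0,"ry":0,"rz":-10.2,"dx":0,"dy":0,"dz":0,"gripper":0},{"rx":0,"ry":0,"rz":-10.2,"dx":0,"dy":0,"dz":0,"gripper":0},{"rx":0,"ry":0,"rz":-10.2,"dx":0,"dy":0,"dz":0,"gripper":0},{"rx":0,"ry":0,"rz":-10.2,"dx":0,"dy":0,"dz":0,"gripper":0},{"rx":0,"ry":0,"rz":0,"dx":0,"dy":0,"dz":0,"gripper":0},{"rx":0,"ry":0,"rz":0,"dx":0,"dy":0,"dz":0,"gripper":0}]'

```text
clock: 40.08
tcp_pos: [0.4911, -0.2998, 0.2623]
orientation: [-0.007, 3.141, -0.0]
contact_force: [-0.1, 0.0, 0.6]
grip_width: 0.0429
gripper_force: 0.0
```

```bash
python3 - <<'E'
from h import *
go(.5572,.1368,.2,.5)
# tray check from the side and wrist cameras: labels at z=.043
for n in ('side','wrist'):
    w,c=grab(n,'t_'+n+'.png')
    k,l,s,ce=cv2.connectedComponentsWithStats((w.min(2)>(150 if n=='wrist' else 120)).astype(np.uint8))
    for i in range(1,k):
        p=pix2w(c,ce[i],.043)
        if s[i,4]>150 and -.42<p[1]<-.05 and .4<p[0]<.66:
            q=cv2.boxPoints(cv2.minAreaRect(np.argwhere(l==i)[:,::-1].astype(np.float32)))
            print(n,s[i,4],p.round(4),[pix2w(c,x,.043)[:2].round(4).tolist() for x in q])
E
```

```text
cur [ 0.4911 -0.2998  0.2623] yaw 0.27 tilt [ 0.0009 -0.0002] -> rz -0.23 d [-69.9 436.1  62.3] norm 446 w 0.0429 t 40.1
side 77978 [ 0.4052 -0.1083  0.043 ] [[0.3881, 1.1232], [1.7155, -0.0363], [0.6051, -0.6388], [-0.0548, -0.0601]]
side 312 [ 0.5569 -0.3464  0.043 ] [[0.5429, -0.3215], [0.572, -0.3174], [0.5708, -0.3702], [0.5426, -0.3734]]
side 330 [ 0.5169 -0.3417  0.043 ] [[0.503, -0.3174], [0.5323, -0.3137], [0.5309, -0.3654], [0.5024, -0.3681]]
wrist 320 [ 0.4163 -0.1527  0.043 ] [[0.3997, -0.1963], [0.3693, -0.1636], [0.4241, -0.1031], [0.4575, -0.1358]]
wrist 1141 [ 0.5138 -0.3405  0.043 ] [[0.5007, -0.3643], [0.5004, -0.3162], [0.5273, -0.3164], [0.5276, -0.3655]]
wrist 994 [ 0.5532 -0.3448  0.043 ] [[0.5403, -0.3694], [0.54, -0.3209], [0.5673, -0.3212], [0.5676, -0.3707]]
```

step_arm --moves '[{"rx":0,"ry":0,"rz":-0.2,"dx":-4,"dy":22,"dz":0,"gripper":0},{"rx":0,"ry":0,"rz":0,"dx":-7,"dy":44,"dz":0,"gripper":0},{"rx":0,"ry":0,"rz":0,"dx":-7,"dy":44,"dz":0,"gripper":0},{"rx":0,"ry":0,"rz":0,"dx":-7,"dy":44,"dz":0,"gripper":0},{"rx":0,"ry":0,"rz":0,"dx":-7,"dy":44,"dz":0,"gripper":0},{"rx":0,"ry":0,"rz":0,"dx":-7,"dy":44,"dz":0,"gripper":0},{"rx":0,"ry":0,"rz":0,"dx":-7,"dy":44,"dz":0,"gripper":0},{"rx":0,"ry":0,"rz":0,"dx":-7,"dy":44,"dz":10,"gripper":0},{"rx":0,"ry":0,"rz":0,"dx":-7,"dy":44,"dz":15,"gripper":0},{"rx":0,"ry":0,"rz":0,"dx":-7,"dy":42,"dz":20,"gripper":0},{"rx":0,"ry":0,"rz":0,"dx":-3,"dy":20,"dz":17,"gripper":0},{"rx":0,"ry":0,"rz":0,"dx":0,"dy":0,"dz":0,"gripper":0},{"rx":0,"ry":0,"rz":0,"dx":0,"dy":0,"dz":0,"gripper":0}]' --grip_force 60

```text
clock: 41.8
tcp_pos: [0.5565, 0.1348, 0.2003]
orientation: [-0.014, 3.141, -0.002]
contact_force: [-0.2, -0.2, 0.4]
grip_width: 0.0426
gripper_force: 0.0
```

```bash
python3 - <<'E'
from h import *
go(.5572,.1368,.0845,.5)
w,c=grab('wrist','w13.png')
h=cv2.cvtColor(w,cv2.COLOR_BGR2HSV);m=((h[...,0]>17)&(h[...,0]<32)&(h[...,1]>130)&(h[...,2]>60)).astype(np.uint8)
k,l,s,ce=cv2.connectedComponentsWithStats(m)
for i in range(1,k):
    if s[i,4]>300:
        print(s[i],pix2w(c,ce[i],.054).round(4)); x0,y0,ww,hh=s[i,:4];print([pix2w(c,q,.054)[:2].round(4).tolist() for q in((x0,ce[i][1]),(x0+ww,ce[i][1]),(ce[i][0],y0))])
E
```

```text
cur [0.5565 0.1348 0.2003] yaw 0.52 tilt [ 0.0004 -0.0011] -> rz 0.02 d [ -0.7   2.1 115.8] norm 116 w 0.0426 t 41.8
[ 225  156   66   64 3208] [0.5551 0.138  0.054 ]
[[0.5554, 0.111], [0.5548, 0.1667], [0.5284, 0.1377]]
```

step_arm --moves '[{"rx":0,"ry":0,"rz":0,"dx":-0.5,"dy":2,"dz":20,"gripper":0},{"rx":0,"ry":0,"rz":0,"dx":0,"dy":0,"dz":35,"gripper":0},{"rx":0,"ry":0,"rz":0,"dx":0,"dy":0,"dz":30,"gripper":0},{"rx":0,"ry":0,"rz":0,"dx":0,"dy":0,"dz":20,"gripper":0},{"rx":0,"ry":0,"rz":0,"dx":0,"dy":0,"dz":10,"gripper":0},{"rx":0,"ry":0,"rz":0,"dx":0,"dy":0,"dz":0,"gripper":0},{"rx":0,"ry":0,"rz":0,"dx":0,"dy":0,"dz":0,"gripper":-0.3},{"rx":0,"ry":0,"rz":0,"dx":0,"dy":0,"dz":0,"gripper":-0.6},{"rx":0,"ry":0,"rz":0,"dx":0,"dy":0,"dz":0,"gripper":-1},{"rx":0,"ry":0,"rz":0,"dx":0,"dy":0,"dz":0,"gripper":-1},{"rx":0,"ry":0,"rz":0,"dx":0,"dy":0,"dz":0,"gripper":-1},{"rx":0,"ry":0,"rz":0,"dx":0,"dy":0,"dz":0,"gripper":-1}]' --grip_force 60

```text
clock: 43.35
tcp_pos: [0.5575, 0.1389, 0.0861]
orientation: [-0.018, 3.139, 0.001]
contact_force: [-0.3, -1.2, 6.6]
grip_width: 0.0202
gripper_force: 58.6
```

step_arm --moves '[{"rx":0,"ry":0,"rz":0,"dx":0,"dy":0,"dz":-4,"gripper":-1},{"rx":0,"ry":0,"rz":0,"dx":0,"dy":0,"dz":-5,"gripper":-1},{"rx":0,"ry":0,"rz":0,"dx":0,"dy":0,"dz":-5,"gripper":-1},{"rx":0,"ry":0,"rz":0,"dx":0,"dy":0,"dz":-6,"gripper":-1},{"rx":0,"ry":0,"rz":0,"dx":0,"dy":0,"dz":-8,"gripper":-1},{"rx":0,"ry":0,"rz":0,"dx":0,"dy":0,"dz":-12,"gripper":-1},{"rx":0,"ry":0,"rz":0,"dx":0,"dy":0,"dz":-22,"gripper":-1},{"rx":0,"ry":0,"rz":0,"dx":0,"dy":0,"dz":-22,"gripper":-1},{"rx":0,"ry":0,"rz":0,"dx":12,"dy":12,"dz":0,"gripper":-1},{"rx":0,"ry":0,"rz":0,"dx":25,"dy":25,"dz":0,"gripper":-1},{"rx":0,"ry":0,"rz":0,"dx":30,"dy":31,"dz":0,"gripper":-1},{"rx":0,"ry":0,"rz":0,"dx":30,"dy":31,"dz":0,"gripper":-1},{"rx":0,"ry":0,"rz":0,"dx":30,"dy":31,"dz":0,"gripper":-1},{"rx":0,"ry":0,"rz":0,"dx":20,"dy":20,"dz":0,"gripper":-1},{"rx":0,"ry":0,"rz":0,"dx":9,"dy":9,"dz":0,"gripper":-1},{"rx":0,"ry":0,"rz":0,"dx":0,"dy":0,"dz":0,"gripper":-1},{"rx":0,"ry":0,"rz":0,"dx":0,"dy":0,"dz":0,"gripper":-1}]'

```text
clock: 45.48
tcp_pos: [0.3995, 0.2951, 0.1686]
orientation: [-0.016, 3.141, -0.001]
contact_force: [-0.1, -0.3, -5.4]
grip_width: 0.0196
gripper_force: 59.0
```

```bash
python3 - <<'E'
from h import *
go(.398,.298,.0605,.5);print(r.get_obs()['contact_force'])
d,_=grab('side','d14.png')
E
```

```text
cur [0.3995 0.2951 0.1686] yaw 0.58 tilt [ 0.0003 -0.0006] -> rz 0.08 d [  1.5   3.  108.1] norm 108 w 0.0196 t 45.5
[-0.05733327 -0.26253882 -5.43938739]
```

step_arm --moves '[{"rx":0,"ry":0,"rz":0,"dx":1,"dy":2,"dz":15,"gripper":-1},{"rx":0,"ry":0,"rz":0,"dx":0,"dy":0,"dz":28,"gripper":-1},{"rx":0,"ry":0,"rz":0,"dx":0,"dy":0,"dz":28,"gripper":-1},{"rx":0,"ry":0,"rz":0,"dx":0,"dy":0,"dz":18,"gripper":-1},{"rx":0,"ry":0,"rz":0,"dx":0,"dy":0,"dz":10,"gripper":-1},{"rx":0,"ry":0,"rz":0,"dx":0,"dy":0,"dz":6,"gripper":-1},{"rx":0,"ry":0,"rz":0,"dx":0,"dy":0,"dz":2,"gripper":-1},{"rx":0,"ry":0,"rz":0,"dx":0,"dy":0,"dz":0,"gripper":-1},{"rx":0,"ry":0,"rz":0,"dx":0,"dy":0,"dz":0,"gripper":-1}]'

```text
clock: 46.65
tcp_pos: [0.398, 0.2985, 0.0623]
orientation: [-0.019, 3.141, 0.001]
contact_force: [0.4, 1.3, -5.5]
grip_width: 0.0197
gripper_force: 59.0
```

step_arm --moves '[{"rx":0,"ry":0,"rz":0,"dx":0,"dy":0,"dz":1.5,"gripper":-1},{"rx":0,"ry":0,"rz":0,"dx":0,"dy":0,"dz":1,"gripper":-1},{"rx":0,"ry":0,"rz":0,"dx":0,"dy":0,"dz":0,"gripper":-1},{"rx":0,"ry":0,"rz":0,"dx":0,"dy":0,"dz":0,"gripper":-1}]'

```text
clock: 47.15
tcp_pos: [0.3978, 0.2984, 0.0601]
orientation: [-0.019, 3.141, 0.001]
contact_force: [-2.5, -1.0, 6.3]
grip_width: 0.0201
gripper_force: 60.4
```

step_arm --moves '[{"rx":0,"ry":0,"rz":0,"dx":0,"dy":0,"dz":0,"gripper":-0.4},{"rx":0,"ry":0,"rz":0,"dx":0,"dy":0,"dz":0,"gripper":-0.2},{"rx":0,"ry":0,"rz":0,"dx":0,"dy":0,"dz":0,"gripper":0},{"rx":0,"ry":0,"rz":0,"dx":0,"dy":0,"dz":-10,"gripper":0},{"rx":0,"ry":0,"rz":0,"dx":0,"dy":0,"dz":-25,"gripper":0},{"rx":0,"ry":0,"rz":0,"dx":0,"dy":0,"dz":-40,"gripper":0},{"rx":0,"ry":0,"rz":0,"dx":0,"dy":0,"dz":-40,"gripper":0},{"rx":0,"ry":0,"rz":0,"dx":-15,"dy":20,"dz":-20,"gripper":0},{"rx":0,"ry":0,"rz":0,"dx":-25,"dy":32,"dz":-5,"gripper":0},{"rx":0,"ry":0,"rz":0,"dx":-25,"dy":32,"dz":0,"gripper":0},{"rx":0,"ry":0,"rz":0,"dx":-9,"dy":12,"dz":0,"gripper":0},{"rx":0,"ry":0,"rz":0,"dx":0,"dy":0,"dz":0,"gripper":0},{"rx":0,"ry":0,"rz":0,"dx":0,"dy":0,"dz":0,"gripper":0}]'

```text
clock: 48.78
tcp_pos: [0.4699, 0.3936, 0.1991]
orientation: [0.017, -3.141, 0.002]
contact_force: [0.2, -0.0, -0.2]
grip_width: 0.0427
gripper_force: 0.0
```

```bash
python3 - <<'E'
from h import *
go(.4711,.3946,.1,.5)
w,c=grab('wrist','w15.png')
h=cv2.cvtColor(w,cv2.COLOR_BGR2HSV);m=((h[...,0]>17)&(h[...,0]<32)&(h[...,1]>130)&(h[...,2]>60)).astype(np.uint8)
k,l,s,ce=cv2.connectedComponentsWithStats(m)
for i in range(1,k):
    if s[i,4]>300: print('brass',s[i],pix2w(c,ce[i],.028).round(4))
k,l,s,ce=cv2.connectedComponentsWithStats((w.min(2)>170).astype(np.uint8))
for i in range(1,k):
    p=pix2w(c,ce[i],.093)
    if s[i,4]>200 and abs(p[0]-.47)<.05 and abs(p[1]-.39)<.05: print('handle',s[i],p.round(4))
E
```

```text
cur [0.4699 0.3936 0.1991] yaw 0.64 tilt [-0.001  -0.0013] -> rz 0.14 d [-1.3  1.1 99.1] norm 99 w 0.0427 t 48.8
brass [ 113   64   66   68 2993] [0.3962 0.2994 0.028 ]
brass [  0 273  14  54 316] [0.6004 0.1393 0.028 ]
handle [ 248  155   16   90 1360] [0.4668 0.3957 0.093 ]
```

Brass is centred in its pocket, the handle is where it was left. Grip it again.

step_arm --moves '[{"rx":0,"ry":0,"rz":0,"dx":-1,"dy":1,"dz":25,"gripper":0},{"rx":0,"ry":0,"rz":0,"dx":0,"dy":0,"dz":35,"gripper":0},{"rx":0,"ry":0,"rz":0,"dx":0,"dy":0,"dz":25,"gripper":0},{"rx":0,"ry":0,"rz":0,"dx":0,"dy":0,"dz":13,"gripper":0},{"rx":0,"ry":0,"rz":0,"dx":0,"dy":0,"dz":0,"gripper":0},{"rx":0,"ry":0,"rz":0,"dx":0,"dy":0,"dz":0,"gripper":-0.5},{"rx":0,"ry":0,"rz":0,"dx":0,"dy":0,"dz":0,"gripper":-1},{"rx":0,"ry":0,"rz":0,"dx":0,"dy":0,"dz":0,"gripper":-1},{"rx":0,"ry":0,"rz":0,"dx":0,"dy":0,"dz":0,"gripper":-1},{"rx":0,"ry":0,"rz":0,"dx":0,"dy":0,"dz":0,"gripper":-1}]' --grip_force 30

```text
clock: 50.08
tcp_pos: [0.4722, 0.3965, 0.1026]
orientation: [-0.018, 3.14, 0.002]
contact_force: [-0.0, -2.0, 7.9]
grip_width: 0.0109
gripper_force: 31.2
```

```bash
python3 - <<'E'
from h import *
go(.4715,.3026,.1,.5);print(r.get_obs()['contact_force'])
E
```

```text
cur [0.4722 0.3965 0.1026] yaw 0.67 tilt [0.0014 0.0013] -> rz 0.17 d [  1.5 -93.9   2.5] norm 94 w 0.0109 t 50.1
[-0.04909739 -1.97477539  7.92947203]
```

step_arm --moves '[{"rx":0,"ry":0,"rz":0,"dx":0,"dy":-6,"dz":0,"gripper":-1},{"rx":0,"ry":0,"rz":0,"dx":0,"dy":-12,"dz":0,"gripper":-1},{"rx":0,"ry":0,"rz":0,"dx":0,"dy":-14,"dz":0,"gripper":-1},{"rx":0,"ry":0,"rz":0,"dx":0,"dy":-14,"dz":0,"gripper":-1},{"rx":0,"ry":0,"rz":0,"dx":0,"dy":-14,"dz":0,"gripper":-1},{"rx":0,"ry":0,"rz":0,"dx":0,"dy":-14,"dz":0,"gripper":-1},{"rx":0,"ry":0,"rz":0,"dx":0,"dy":-12,"dz":0,"gripper":-1},{"rx":0,"ry":0,"rz":0,"dx":1,"dy":-8,"dz":0,"gripper":-1},{"rx":0,"ry":0,"rz":0,"dx":0,"dy":0,"dz":0,"gripper":-1},{"rx":0,"ry":0,"rz":0,"dx":0,"dy":0,"dz":0,"gripper":-1}]'

```text
clock: 51.32
tcp_pos: [0.4727, 0.3022, 0.1026]
orientation: [-0.018, 3.139, 0.002]
contact_force: [-0.8, 0.3, 8.9]
grip_width: 0.0113
gripper_force: 31.5
```

```bash
python3 - <<'E'
from h import *
go(.4715,.3026,.1,.5);print(r.get_obs()['contact_force'])
E
```

```text
cur [0.4727 0.3022 0.1026] yaw 0.66 tilt [0.0021 0.0015] -> rz 0.16 d [1.2 0.4 2.6] norm 3 w 0.0113 t 51.3
[-0.79989941  0.29372128  8.88069363]
```

step_arm --moves '[{"rx":0,"ry":0,"rz":0,"dx":0,"dy":0,"dz":0,"gripper":-0.6},{"rx":0,"ry":0,"rz":0,"dx":0,"dy":0,"dz":0,"gripper":0},{"rx":0,"ry":0,"rz":0,"dx":0,"dy":0,"dz":0,"gripper":0},{"rx":0,"ry":0,"rz":0,"dx":0,"dy":0,"dz":-20,"gripper":0},{"rx":0,"ry":0,"rz":0,"dx":0,"dy":0,"dz":-40,"gripper":0},{"rx":0,"ry":0,"rz":0,"dx":0,"dy":0,"dz":-50,"gripper":0},{"rx":0,"ry":0,"rz":0,"dx":0,"dy":0,"dz":-50,"gripper":0},{"rx":0,"ry":0,"rz":0,"dx":10,"dy":40,"dz":0,"gripper":0},{"rx":0,"ry":0,"rz":0,"dx":20,"dy":50,"dz":0,"gripper":0},{"rx":0,"ry":0,"rz":0,"dx":30,"dy":50,"dz":0,"gripper":0},{"rx":0,"ry":0,"rz":0,"dx":30,"dy":50,"dz":0,"gripper":0},{"rx":0,"ry":0,"rz":0,"dx":40,"dy":40,"dz":0,"gripper":0},{"rx":0,"ry":0,"rz":0,"dx":40,"dy":30,"dz":0,"gripper":0},{"rx":0,"ry":0,"rz":0,"dx":0,"dy":0,"dz":0,"gripper":0},{"rx":0,"ry":0,"rz":0,"dx":0,"dy":0,"dz":0,"gripper":0}]'

```text
clock: 53.2
tcp_pos: [0.299, 0.5595, 0.2609]
orientation: [-0.019, 3.141, -0.002]
contact_force: [1.3, 0.2, -0.2]
grip_width: 0.0431
gripper_force: 0.0
```

```bash
python3 - <<'E'
from h import *
st()
for n,f0 in (('side','d0.png'),('scene','s0.png')):
    im,c=grab(n,'end_'+n+'.png');a=cv2.imread('pics/'+f0)
    D=(cv2.absdiff(cv2.GaussianBlur(im,(3,3),0),cv2.GaussianBlur(a,(3,3),0)).max(2)>35).astype(np.uint8)
    k,l,s,ce=cv2.connectedComponentsWithStats(cv2.dilate(D,np.ones((3,3))))
    for i in range(1,k):
        if s[i,4]>60: print(n,s[i],pix2w(c,ce[i],.03).round(3))
    m=((im[...,2]>180)&(im[...,1]>60)&(im[...,1]<140)&(im[...,0]<60)).astype(np.uint8)
    # handle offset by template match
    if n=='side':
        t=a[125:150,130:165];q=cv2.matchTemplate(im[115:160,120:175],t,cv2.TM_CCOEFF_NORMED);print('handle shift',np.subtract(cv2.minMaxLoc(q)[3],(10,10)),q.max())
E
```

```text
t 53.2 tcp [0.299  0.5595 0.2609] w 0.043080973021809535 F [ 1.3  0.2 -0.2]
[[-1.    -0.012  0.   ]
 [-0.012  1.    -0.001]
 [-0.    -0.001 -1.   ]]
side [   0    0   28   71 1267] [0.439 1.161 0.03 ]
side [  0 211  30  62 509] [0.083 0.243 0.03 ]
side [  0 236  20  43 445] [0.055 0.2   0.03 ]
side [ 304  269   83   62 2936] [ 0.525 -0.341  0.03 ]
handle shift [-1  0] 0.98386264
scene [497   0  15   7  70] [-1.226  1.205  0.03 ]
scene [257  11  13  22 119] [-0.822 -0.128  0.03 ]
scene [277  11  15  30 211] [-0.756 -0.001  0.03 ]
scene [495  11  17   8 103] [-1.001  1.12   0.03 ]
scene [485  46   9  15  83] [-0.452  0.874  0.03 ]
scene [ 115  166   49   28 1034] [ 0.53  -0.342  0.03 ]
```

```bash
python3 - <<'E'
from h import *
w,c=grab('side','fin.png')
for t in (120,140):
  k,l,s,ce=cv2.connectedComponentsWithStats((w.min(2)>t).astype(np.uint8))
  P=[pix2w(c,ce[i],.043) for i in range(1,k) if 150<s[i,4]<600]
  P=[p.round(4).tolist() for p in P if -.42<p[1]<-.05 and .4<p[0]<.66];print(P)
if len(P)==2 and abs(abs(P[0][0]-P[1][0])-.040)<.002: print(r.hand_in())
E
```

```text
[[0.5568, -0.3465, 0.043], [0.5169, -0.3417, 0.043]]
[[0.557, -0.3469, 0.043], [0.517, -0.3419, 0.043]]
the job is handed in; nothing more can be done
None
```

The job is handed in. Both slide boxes that were present are in the red tray, the first against the stop wall and the second butted against it. The brass weight is back in its pocket, and the flap and cover both match their starting images. It took about 53 s; the hand-in gave no verdict.

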